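# Fetch the bangle from behind the bottles

### The arm

A 6-joint arm with a two-finger parallel gripper is mounted at the origin on the work surface. World frame = base frame: x ahead of the robot, y to its left, z up, the work surface at z = 0. Lengths are in m, angles in rad, forces in N, time in s.
With the tool pointing down it reaches from about 0.35 to 1 m from the base axis. Payload 7.1 kg.
Tool frame: the origin (TCP) lies midway between the tips of the shut fingers; the grasp point (between the pads) lies 19 mm behind it; z points along the fingers, y is the direction in which the jaws open and shut (so a half turn about z gives the same grasp; the last joint's range is limited). The gripper opens to 85 mm and grips with 20 to 120 N. Pads are 22 mm wide; open, the fingers measure 114 mm over their backs; the gripper's body (76 mm by 85 mm) begins 54 mm behind the grasp point. The pads swing forward as they close: fully open they stand 13 mm farther back than shut.
Start: joints at [1.092, 0.423, 1.63, -0, 1.089, -0.019], TCP at [0.277, 0.56, 0.194] pointing down, gripper open.
Joint ranges: [-3, 3], [-0.9, 2.11], [0.09, 2.58], [-1.31, 4.45], [0.11, 2.69], [-2.54, 2.54]. Speed limits (rad/s): [2.39, 2.39, 3.01, 3.14, 3.14, 3.14].

### API

Orientations are given as [roll, pitch, yaw] about the fixed x, y, z axes, in that order (R = Rz(yaw) Ry(pitch) Rx(roll)).
In Python, from rig import status, eyes, arm gives the robot as it stands. The module is installed in compiled form; this text tells all that it offers.
- The arm moves only by the shell command python3 -m handwheel 'ROWS' [FORCE]. ROWS is JSON, a list of rows, each a list of 7 numbers: the finger opening in m, from 0 to 0.0854, then the shift along the world's x, y, z in m, then the turn, a rotation vector about the world's x, y, z in rad. A call has 1 to 20 rows; each row is the pose to reach, as a shift and turn from the pose commanded when the call began; what a row does not reach only later rows make up. A row lasts 1/10 s, in which the tool goes at most 50 mm and 8.59 degrees, less where a joint would pass 70% of its speed; a pose out of reach is approached as far as the arm can. A call with a gripper value outside its range is refused whole. The fingers move at their own pace and stop on an object; FORCE is the grip in N (left out, the last holds). Time passes only in rows, so rows that repeat a pose let the fingers close. It gives the time, the measured TCP pose, the force and the opening at its end, in the units of the state.
- status.observe(): the state, without advancing time (a new reading comes with each control period).
- eyes.grab_frame(name): name is "scene" or "top"; returns a dict with "color" (480x640x3 uint8, red, green, blue), "camera_matrix" (3x3 intrinsics, pixels), "rvec" (rotation vector, rad) and "tvec" (3), from world to camera coordinates, as OpenCV has them. Camera axes: x right, y down, z forward; pixel columns grow to the right and rows downward; lengths in m; the calibration is good to about 2 mm. A picture is of the moment at which its call begins. There is no depth.
- arm.close_job(): hands the job in, once; it reports no verdict.
The state is a dict: "clock": time; "joint_positions": joint angles; "joint_vel": joint speeds; "joint_efforts": joint torques, N m; "position": TCP position; "tcp_rot": TCP orientation; "ft_force": force on the tool from outside, world axes, zero at the start; "torque": the same for the moment, N m; "grip_width": finger opening in m.
Only numpy, scipy, OpenCV 4.12 (cv2) and the standard library are available. Lean on these libraries where they do the work, as an engineer would, in place of code of your own. Each camera call takes 0.05 s, during which the arm holds its last target.

### The job

Fetch the wooden bangle from behind the three bottles on the bamboo stand: first stand the roll-on bottle, the square flask and the spray can upright in the empty side tray, then lower the bangle over the post on top of the jewellery tower so that it lies flat on the top deck, and then put the bottles back, each centred on its own coaster (roll-on on the round one, flask on the square one, can on the six-sided one). Leave the bangle lying where it is until all three bottles are in the tray, and the bottles in the tray until the bangle is on its post. Never tip a bottle over, and leave the little balm tin where it is.

Things in the scene. Friction and masses are not known exactly. Their poses are not given: they have to be found in the camera images.
- rollon: Roll-on bottle: upright amber glass cylinder 36 mm in diameter with a black cap (35 mm, rounded top), 88 mm high over all, about 110 g. Origin: centre of its underside, z up. It starts on the round coaster.
- flask: Square scent flask: upright greenish glass block 42 x 42 mm, 70 mm high, with a brass cap 26 mm in diameter on top, 94 mm high over all, about 160 g. Origin: centre of its underside, z up; x and y are the normals of its side faces. It starts on the square coaster.
- can: Small spray can: upright aluminium cylinder 48 mm in diameter up to 80 mm, with a white cap 38 mm in diameter, 98 mm high over all, about 120 g. Origin: centre of its underside, z up. It starts on the six-sided coaster.
- bangle: Rigid dark wooden bangle lying flat: outer diameter 68 mm, inner 54 mm, height 16 mm, about 30 g. Origin: ring centre, in the plane of its underside, z up. It lies on a fixed round boss (64 mm wide, top 16 mm above the table) of the stand, a board 6 mm thick. The coasters lie round it on the robot's side, 66 mm from its centre and 66 mm from one to the next; which is where changes.
- coaster_round: Round dark slate coaster, 50 mm diameter, 4 mm thick, fixed on the stand. Origin: centre of its underside (6 mm above the table); its top is 4 mm higher. Home of the roll-on bottle.
- coaster_square: Square dark slate coaster, 52 x 52 mm, 4 mm thick, fixed on the stand. Origin: centre of its underside (6 mm above the table); x and y are the normals of its sides. Home of the flask.
- coaster_hex: Six-sided dark slate coaster, 66 mm across corners, 57 mm across flats, 4 mm thick, fixed on the stand. Origin: centre of its underside (6 mm above the table). Home of the spray can.
- tray: Side tray: empty shallow open tray of pale wood, fixed, 110 mm (its x) x 230 mm (its y) outside, walls 5 mm thick and 14 mm high, floor 5 mm thick. Origin: centre of its underside, on the table. Three bottles fit side by side along its y, 70 mm apart.
- tower: Tiered bamboo jewellery tower, fixed: three square decks, the lowest 150 mm wide, the top one 110 mm with its upper face 108 mm above the table. From its centre rises a post 22 mm in diameter and 46 mm high, tapered in its top 6 mm. Origin: centre of the underside, on the table; the post is on its z axis.
- balm: Lip-balm tin, a loose flat aluminium disc 32 mm in diameter and 14 mm high on the stand's board, about 79 mm from the bangle's centre on its far left. Not to be moved. Origin: centre of its underside.
Mind the look-alikes: they are no part of the job. Several things have the shape of the rollon; the one meant has the colours described above.

How it is judged:
By the outcome, as a careful person would: the job done as asked, in the order asked, and still so for the second after the job is handed in, with the robot touching nothing.
It also fails if it takes over 138 s, if anything falls off the work surface, if the arm or the gripper's body presses on something with over 40 N, if the wrist force passes 120 N, or if a joint passes its speed limit or range.

## Working session

There is one attempt and no reset: what is moved stays moved. The work goes in short steps, Python scripts to look and compute and a shell command to move; the robot and the scene stay as the last step left them, time stands still between calls to the robot, and variables do not carry over. Pictures are saved under pics/ and viewed, and the job is handed in when it is done.

```bash
mkdir -p pics; ls
python3 - <<'E'
from rig import status, eyes, arm
import cv2
s=status.observe(); print(s)
for n in("scene","top"):
    f=eyes.grab_frame(n); cv2.imwrite(f"pics/{n}0.png",f["color"][:,:,::-1]); print(n,f["camera_matrix"],f["rvec"],f["tvec"])
E
```

```text
pics
{'clock': 0.0, 'joint_positions': array([ 1.09194627e+00,  4.23818325e-01,  1.63069388e+00, -1.26893078e-05,
        1.08860977e+00, -1.90073788e-02]), 'joint_vel': array([0.00043572, 0.00098261, 0.00102442, 0.0018494 , 0.00393365,
       0.00155023]), 'joint_efforts': array([ 1.31181437e-04, -5.57388997e+01, -2.81745619e+01, -7.42067118e-05,
        7.33935070e-03, -1.43386154e-05]), 'position': array([0.2770843 , 0.55954547, 0.19325827]), 'tcp_rot': array([-3.14006340e+00, -1.78350655e-05,  2.68175585e+00]), 'ft_force': array([-0.23795839,  0.11056269,  0.54915651]), 'torque': array([ 0.01006211, -0.01135885, -0.01785005]), 'grip_width': 0.08543877347202519}
scene [[533.59212061   0.         314.55395765]
 [  0.         533.59212061 233.96852826]
 [  0.           0.           1.        ]] [ 1.14865885  2.56181439 -0.74844754] [ 0.35748176 -0.34807424  1.54462878]
top [[466.60580503   0.         314.90830337]
 [  0.         466.60580503 237.68203048]
 [  0.           0.           1.        ]] [ 2.11565438 -2.13408528  0.12361852] [0.0628762  0.54139149 0.90321725]
```

View pics/scene0.png

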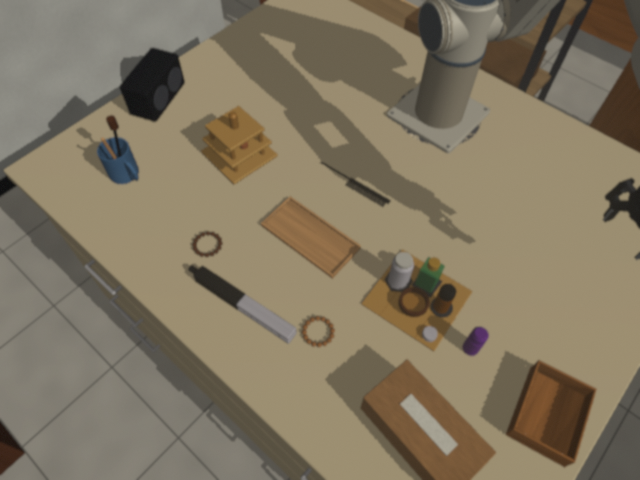

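View pics/top0.png

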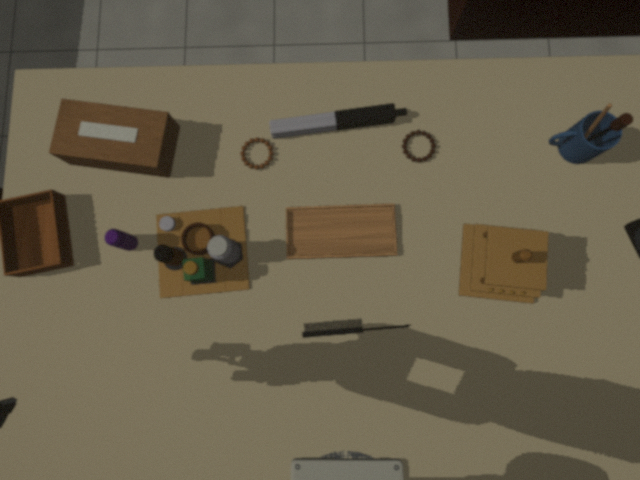

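The scene view shows the stand around (420,295), the tray at (310,235) and the tower at (240,145). In the top view the stand is at (202,250), the tray at (342,232) and the tower post at (522,256). I'll enlarge these regions next.

```bash
cat > h.py <<'E'
import numpy as np, cv2
from rig import status, eyes, arm
def grab(n,tag):
    f=eyes.grab_frame(n); cv2.imwrite(f"pics/{n}_{tag}.png",f["color"][:,:,::-1]); np.savez(f"{n}.npz",K=f["camera_matrix"],r=f["rvec"],t=f["tvec"]); return f["color"][:,:,::-1].copy()
def cal(n):
    d=np.load(n+".npz"); return d["K"],d["r"],d["t"]
def back(n,u,v,z):
    K,r,t=cal(n); R=cv2.Rodrigues(r)[0]; c=-R.T@t; d=R.T@np.linalg.inv(K)@np.array([u,v,1.]); return c+d*(z-c[2])/d[2]
def proj(n,p):
    K,r,t=cal(n); return cv2.projectPoints(np.array(p,float).reshape(-1,3),r,t,K,None)[0].reshape(-1,2)
def crop(im,u0,v0,w,h,s,name):
    c=cv2.resize(im[v0:v0+h,u0:u0+w],None,fx=s,fy=s,interpolation=cv2.INTER_CUBIC)
    for k in range(0,w,10): cv2.putText(c,str(u0+k),(int(k*s),8),0,0.3,(255,255,255),1) if k%20==0 else None; cv2.line(c,(int(k*s),10),(int(k*s),14),(255,255,255),1)
    for k in range(0,h,10): cv2.putText(c,str(v0+k),(0,int(k*s)+3),0,0.3,(255,255,255),1)
    cv2.imwrite(name,c)
def circ(c,r,z,n=60):
    a=np.linspace(0,2*np.pi,n); return np.c_[c[0]+r*np.cos(a),c[1]+r*np.sin(a),np.full(n,z)]
E
python3 - <<'E'
from h import *
for n in("scene","top"):
    im=grab(n,"a")
    K,r,t=cal(n); print(n,-cv2.Rodrigues(r)[0].T@t)
    im=np.clip(im.astype(float)*1.6,0,255).astype(np.uint8)
    if n=="top":
        crop(im,145,195,115,110,5.4,"pics/top_st.png"); crop(im,280,195,125,75,6,"pics/top_tr.png"); crop(im,450,215,110,95,6,"pics/top_to.png")
    else: crop(im,355,240,130,115,5.2,"pics/sc_st.png"); crop(im,255,190,110,90,6,"pics/sc_tr.png"); crop(im,195,100,85,85,6,"pics/sc_to.png")
E
```

```text
scene [1.08435015 0.47706429 1.10969426]
top [0.39780697 0.02421105 0.97674101]
```

View pics/top_st.png

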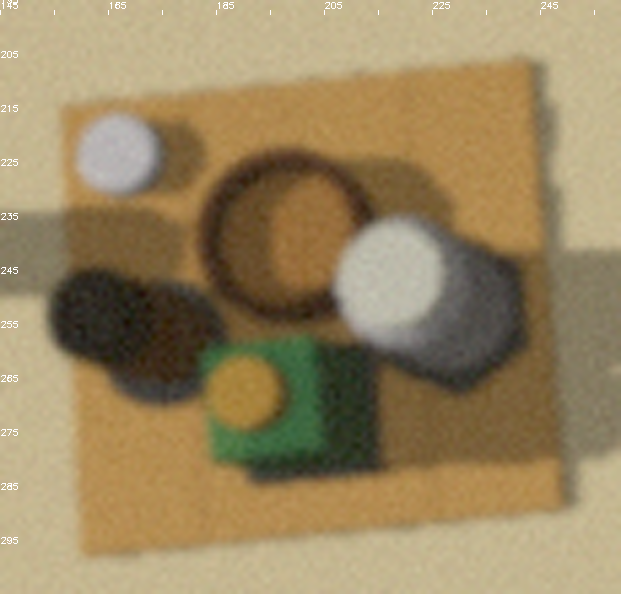

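View pics/sc_st.png

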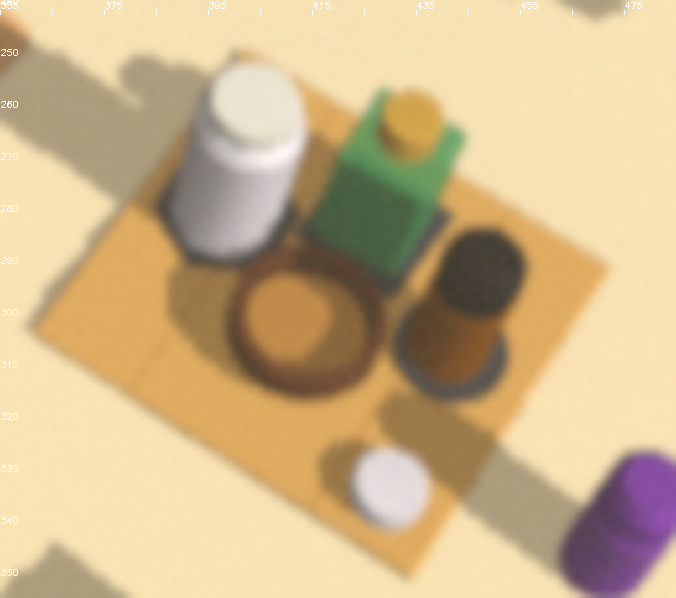

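View pics/top_tr.png

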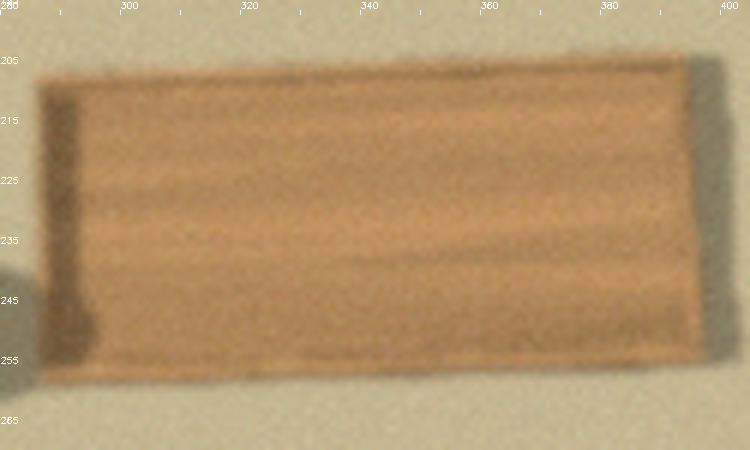

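View pics/top_to.png

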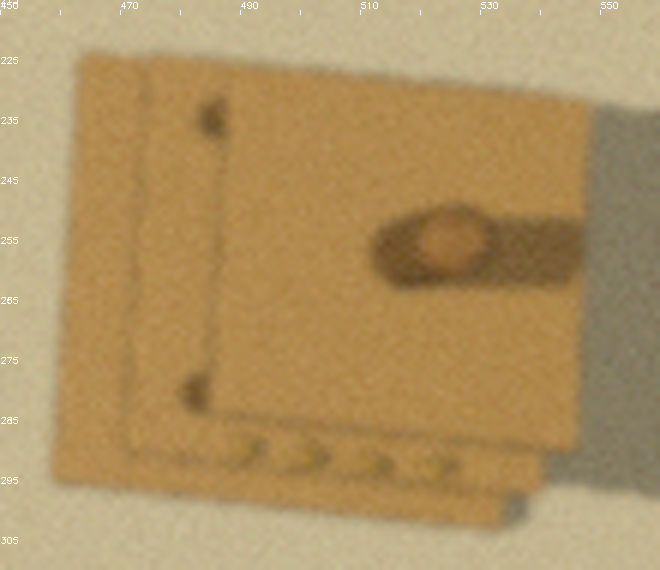

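View pics/sc_to.png

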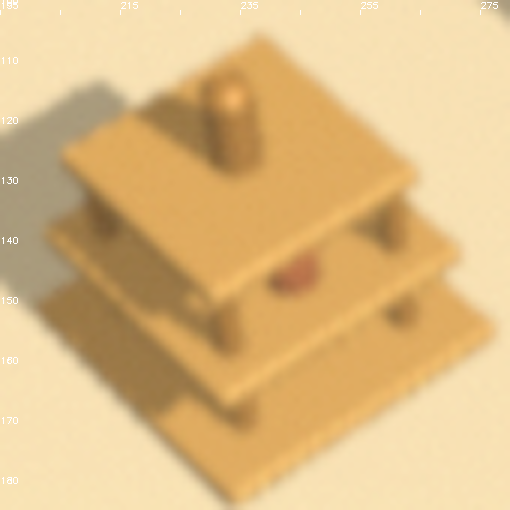

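View pics/sc_tr.png

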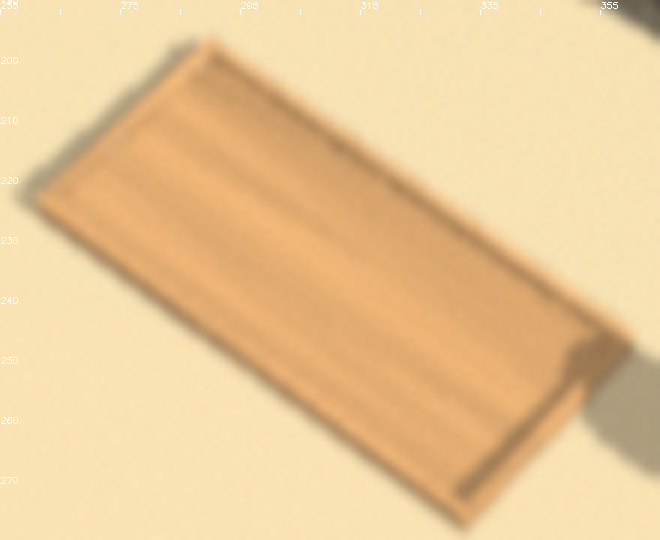

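Run:
```python
from h import *
T=lambda x,y,u0,v0,s:(u0+(x+.5)/s-.5,v0+(y+.5)/s-.5)
def show(l,n,x,y,u0,v0,s,z):
    u,v=T(x,y,u0,v0,s); print(f"{l:22s}",n,(round(u,1),round(v,1)),(back(n,u,v,z)*1000).round(1))
tp=(145,195,5.4); sc=(355,240,5.2)
show("rollon","top",93,313,*tp,.096); show("rollon","scene",485,262,*sc,.096)
show("flask cap","top",245,392,*tp,.104); show("flask cap","scene",412,118,*sc,.104)
show("can cap","top",388,270,*tp,.108); show("can cap","scene",257,103,*sc,.108)
show("bangle","top",288,237,*tp,.032);show("bangle","scene",306,318,*sc,.028)
show("balm","top",118,152,*tp,.020);show("balm","scene",392,482,*sc,.020)
for p in[(62,105),(527,62),(565,508),(84,553)]: show("stand","top",*p,*tp,.006)
for p in[(30,325),(412,577),(608,268),(237,50)]: show("stand","scene",*p,*sc,.006)
for p in[(40,80),(686,55),(703,360),(45,380)]: show("tray","top",*p,280,195,6,.014)
for p in[(32,198),(465,528),(635,343),(212,40)]: show("tray","scene",*p,255,190,6,.014)
show("post","top",452,238,450,215,6,.154);show("post","scene",232,92,195,100,6,.152)
for p in[(227,63),(590,102),(576,450),(210,408)]: show("deck","top",*p,450,215,6,.108)
for p in[(62,152),(218,295),(417,175),(262,35)]: show("deck","scene",*p,195,100,6,.108)
```

```text
rollon                 top (161.8, 252.6) [508.1 351.4  96. ]
rollon                 scene (447.9, 290.0) [511.2 352.9  96. ]
flask cap              top (190.0, 267.2) [478.6 293.1 104. ]
flask cap              scene (433.8, 262.3) [480.  293.5 104. ]
can cap                top (216.4, 244.6) [520.7 242.7 108. ]
can cap                scene (404.0, 259.4) [519.6 241.9 108. ]
bangle                 top (197.9, 238.5) [544.7 300.8  32. ]
bangle                 scene (413.4, 300.8) [546.5 302.3  28. ]
balm                   top (166.4, 222.7) [581.  372.5  20. ]
balm                   scene (430.0, 332.3) [579.9 372.2  20. ]
stand                  top (156.1, 214.0) [603. 401.   6.]
stand                  top (242.2, 206.1) [617.8 214.9   6. ]
stand                  top (249.2, 288.7) [441.7 197.    6. ]
stand                  top (160.1, 297.0) [425.8 384.1   6. ]
stand                  scene (360.4, 302.1) [618.7 210.6   6. ]
stand                  scene (433.8, 350.6) [602.5 401.3   6. ]
stand                  scene (471.5, 291.1) [426.5 384.3   6. ]
stand                  scene (400
[... 506 characters left out ...]
ne (289.9, 196.2) [ 510.7 -108.9   14. ]
post                   top (524.9, 254.2) [ 491.2 -312.6  154. ]
post                   scene (233.2, 114.9) [ 492.8 -312.   152. ]
deck                   top (487.4, 225.1) [ 551.9 -266.6  108. ]
deck                   top (547.9, 231.6) [ 538.3 -376.5  108. ]
deck                   top (545.6, 289.6) [ 431.4 -363.7  108. ]
deck                   top (484.6, 282.6) [ 445.  -254.9  108. ]
deck                   scene (204.9, 124.9) [ 538.8 -376.4  108. ]
deck                   scene (230.9, 148.8) [ 550.2 -268.   108. ]
deck                   scene (264.1, 128.8) [ 447.  -254.2  108. ]
deck                   scene (238.2, 105.4) [ 432.8 -363.6  108. ]
```

Both cameras agree to about 2 mm. The measured sizes also fit: the deck is 110 mm, the tray 110 x 230 mm, and neighbouring bottles are about 66 mm apart. I'll use a jaw direction near world x (5° yaw), which clears every neighbour. First move is above the roll-on at about (0.5095, 0.352).

```bash
python3 -m handwheel '[[0.0854,0.023,-0.021,0,0,0,-0.102],[0.0854,0.046,-0.042,0,0,0,-0.205],[0.0854,0.07,-0.062,0,0,0,-0.307],[0.0854,0.093,-0.083,0,0,0,-0.409],[0.0854,0.116,-0.104,0,0,0,-0.511],[0.0854,0.14,-0.125,0,0,0,-0.614],[0.0854,0.163,-0.145,0,0,0,-0.716],[0.0854,0.186,-0.166,0,0,0,-0.818],[0.0854,0.209,-0.187,0,0,0,-0.92],[0.0854,0.2325,-0.208,0,0,0,-1.023],[0.0854,0.2325,-0.208,0,0,0,-1.023],[0.0854,0.2325,-0.208,0,0,0,-1.023]]' 30
python3 - <<'E'
from h import *
for n in("scene","top"):
    im=grab(n,"b")
    im=np.clip(im.astype(float)*1.4,0,255).astype(np.uint8)
    if n=="top": crop(im,115,175,150,140,5,"pics/top_b.png")
    else: crop(im,355,200,150,150,5,"pics/sc_b.png")
E
```

```text
clock: 1.4
position: [0.5099, 0.3516, 0.1937]
tcp_rot: [-3.141, -0.0, 1.658]
ft_force: [0.1, 0.2, -0.2]
grip_width: 0.0856
```

View pics/top_b.png

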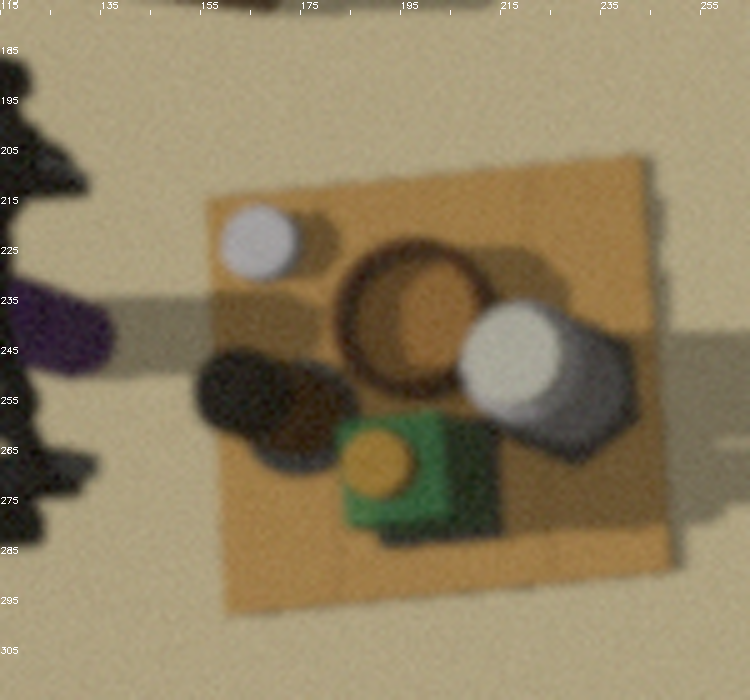

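View pics/sc_b.png

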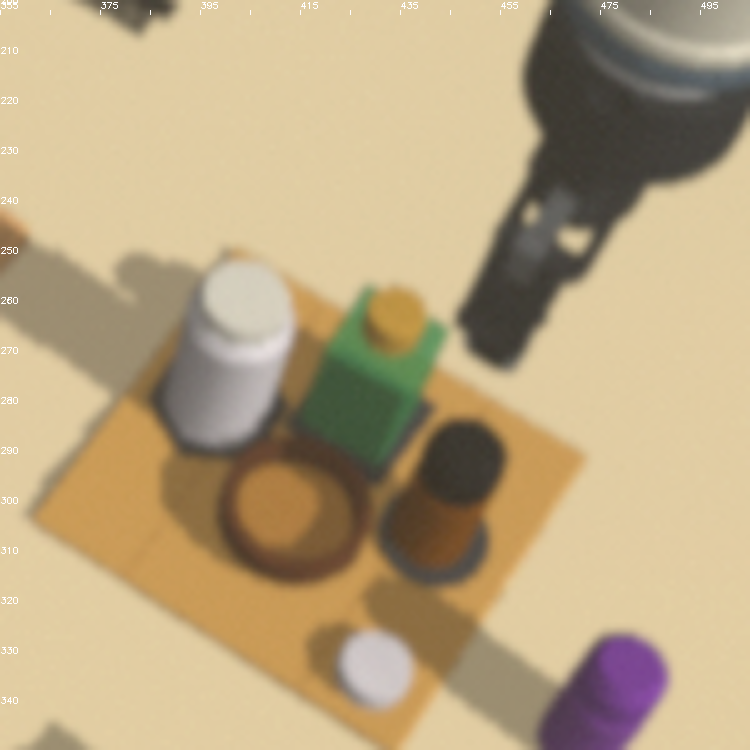

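Gripper is over the roll-on, with the jaws along x. The tool is clear of the flask and balm, so I'll descend and grip.

```bash
python3 -m handwheel '[[0.0854,0,0,-0.03,0,0,0],[0.0854,0,0,-0.06,0,0,0],[0.0854,0,0,-0.09,0,0,0],[0.0854,0,0,-0.11,0,0,0],[0.0854,0,0,-0.13,0,0,0],[0.0854,0,0,-0.142,0,0,0],[0.0854,0,0,-0.148,0,0,0],[0.0854,0,0,-0.148,0,0,0],[0.028,0,0,-0.148,0,0,0],[0.028,0,0,-0.148,0,0,0],[0.028,0,0,-0.148,0,0,0],[0.028,0,0,-0.148,0,0,0],[0.028,0,0,-0.148,0,0,0],[0.028,0,0,-0.148,0,0,0],[0.028,0,0,-0.148,0,0,0],[0.028,0,0,-0.148,0,0,0]]' 35
python3 - <<'E'
from h import *
for n in("scene",):
    im=grab(n,"c")
    im=np.clip(im.astype(float)*1.4,0,255).astype(np.uint8)
    crop(im,355,200,150,150,5,"pics/sc_c.png")
E
```

```text
clock: 3.1
position: [0.5103, 0.3524, 0.0469]
tcp_rot: [3.141, -0.001, 1.659]
ft_force: [-1.5, -0.7, 5.9]
grip_width: 0.0326
```

View pics/sc_c.png

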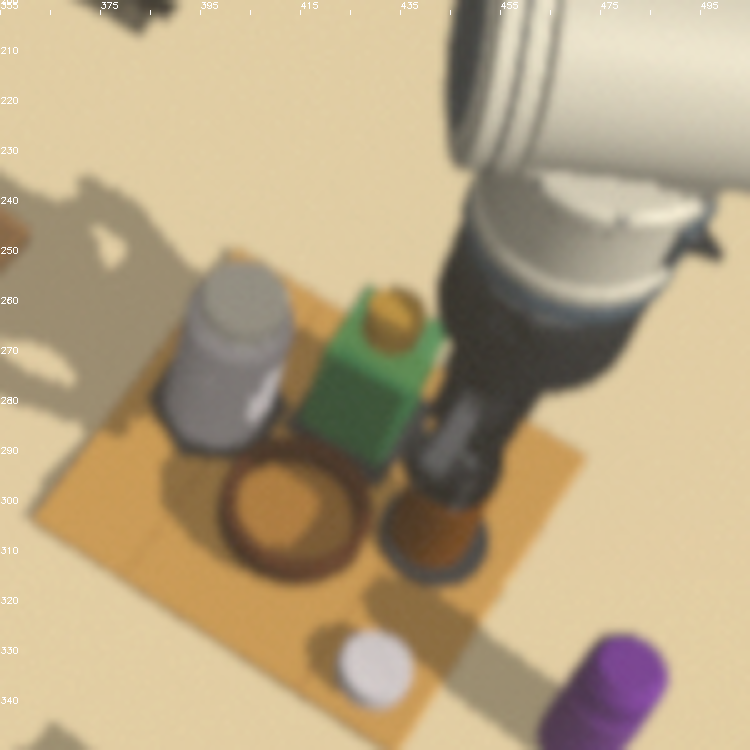

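Grip width is 33 mm, so it's held (35/36 mm object with some pad give). Now lift it and carry it to the left tray slot at (0.562, 0.076).

```bash
python3 -m handwheel '[[0.028,0,0,0.01,0,0,0],[0.028,0,0,0.03,0,0,0],[0.028,0,0,0.055,0,0,0],[0.028,0,0,0.08,0,0,0],[0.028,0,0,0.105,0,0,0],[0.028,0,0,0.12,0,0,0],[0.028,0.002,-0.01,0.12,0,0,0],[0.028,0.006,-0.03,0.12,0,0,0],[0.028,0.011,-0.06,0.12,0,0,0],[0.028,0.017,-0.09,0.12,0,0,0],[0.028,0.023,-0.12,0.12,0,0,0],[0.028,0.028,-0.15,0.12,0,0,0],[0.028,0.034,-0.18,0.12,0,0,0],[0.028,0.04,-0.21,0.12,0,0,0],[0.028,0.045,-0.24,0.12,0,0,0],[0.028,0.049,-0.262,0.12,0,0,0],[0.028,0.051,-0.273,0.12,0,0,0],[0.028,0.052,-0.276,0.12,0,0,0],[0.028,0.052,-0.276,0.11,0,0,0],[0.028,0.052,-0.276,0.09,0,0,0]]'
python3 - <<'E'
from h import *
im=grab("scene","d"); im=np.clip(im.astype(float)*1.4,0,255).astype(np.uint8)
crop(im,240,150,170,150,4.6,"pics/sc_d.png")
E
```

```text
clock: 5.15
position: [0.5628, 0.077, 0.1363]
tcp_rot: [3.139, -0.0, 1.659]
ft_force: [-0.4, -0.2, -1.2]
grip_width: 0.0322
```

View pics/sc_d.png

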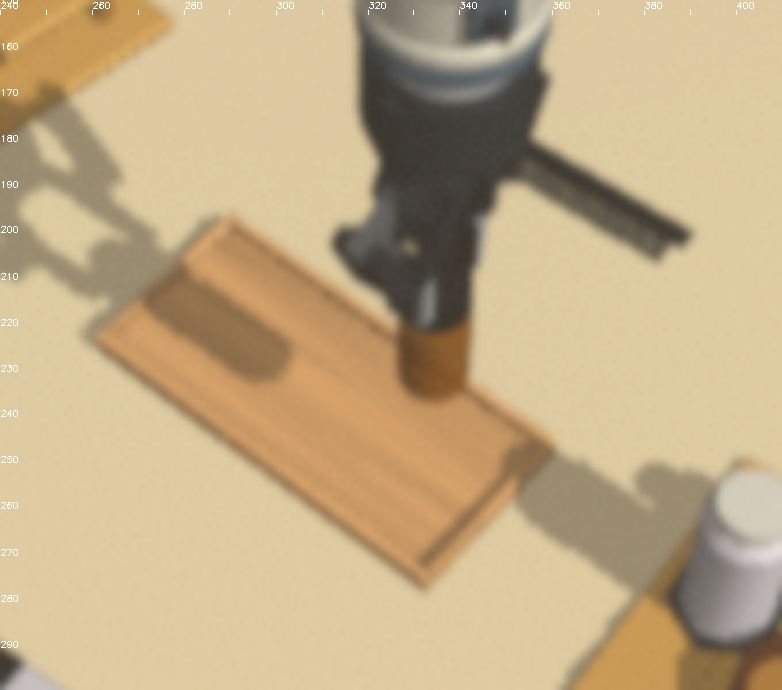

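The roll-on is held upright over the left end of the tray, with its bottom at about (335,233). Lowering.

```bash
python3 -m handwheel '[[0.028,0,0,-0.02,0,0,0],[0.028,0,0,-0.045,0,0,0],[0.028,0,0,-0.065,0,0,0],[0.028,0,0,-0.08,0,0,0],[0.028,0,0,-0.087,0,0,0],[0.028,0,0,-0.091,0,0,0],[0.028,0,0,-0.0935,0,0,0],[0.028,0,0,-0.0935,0,0,0],[0.028,0,0,-0.0935,0,0,0]]'
```

```text
clock: 6.1
position: [0.5623, 0.0761, 0.0432]
tcp_rot: [3.14, -0.0, 1.659]
ft_force: [-0.3, -0.9, -1.0]
grip_width: 0.0326
```

```bash
python3 -m handwheel '[[0.028,0,0,-0.001,0,0,0],[0.028,0,0,-0.002,0,0,0],[0.028,0,0,-0.0025,0,0,0],[0.028,0,0,-0.0025,0,0,0]]'
```

```text
clock: 6.5
position: [0.5626, 0.0761, 0.0418]
tcp_rot: [3.14, -0.0, 1.659]
ft_force: [-3.8, -0.5, 13.9]
grip_width: 0.0327
```

Contact. Release, lift, and go above the flask at (0.4795, 0.2933).

```bash
python3 -m handwheel '[[0.06,0,0,0,0,0,0],[0.0854,0,0,0,0,0,0],[0.0854,0,0,0,0,0,0],[0.0854,0,0,0,0,0,0],[0.0854,0,0,0,0,0,0],[0.0854,0,0,0.02,0,0,0],[0.0854,0,0,0.05,0,0,0],[0.0854,0,0,0.09,0,0,0],[0.0854,0,0,0.13,0,0,0],[0.0854,0,0,0.155,0,0,0],[0.0854,-0.01,0.03,0.155,0,0,0],[0.0854,-0.025,0.07,0.155,0,0,0],[0.0854,-0.04,0.11,0.155,0,0,0],[0.0854,-0.055,0.15,0.155,0,0,0],[0.0854,-0.07,0.185,0.155,0,0,0],[0.0854,-0.08,0.21,0.155,0,0,0],[0.0854,-0.083,0.2172,0.155,0,0,0],[0.0854,-0.083,0.2172,0.155,0,0,0],[0.0854,-0.083,0.2172,0.155,0,0,0]]'
python3 - <<'E'
from h import *
for n in("scene","top"):
    im=grab(n,"e"); im=np.clip(im.astype(float)*1.4,0,255).astype(np.uint8)
    crop(im,*((240,150,220,170) if n=="scene" else (150,190,250,110)),3.2 if n=="top" else 3.6,f"pics/{n}_e2.png")
E
```

```text
clock: 8.4
position: [0.4791, 0.2925, 0.1949]
tcp_rot: [-3.141, 0.0, 1.659]
ft_force: [-0.3, 0.2, 0.1]
grip_width: 0.0854
```

View pics/scene_e2.png

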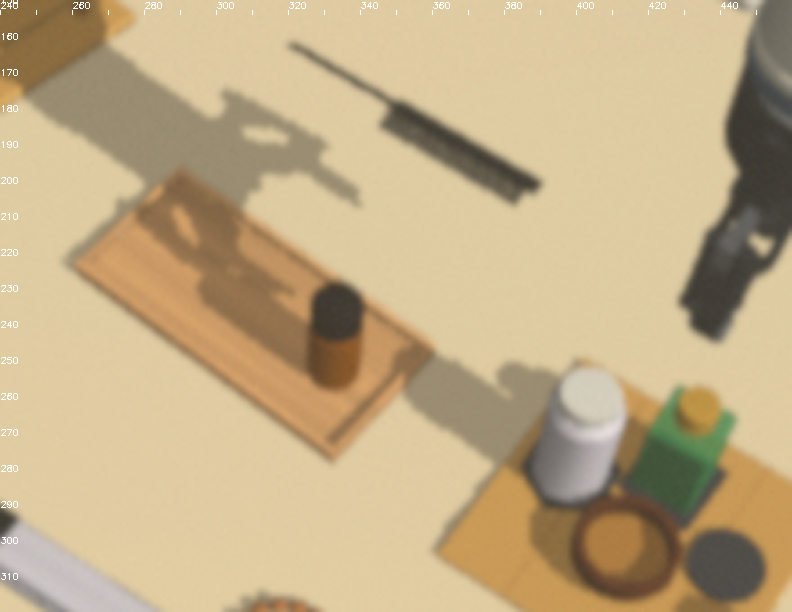

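View pics/top_e2.png

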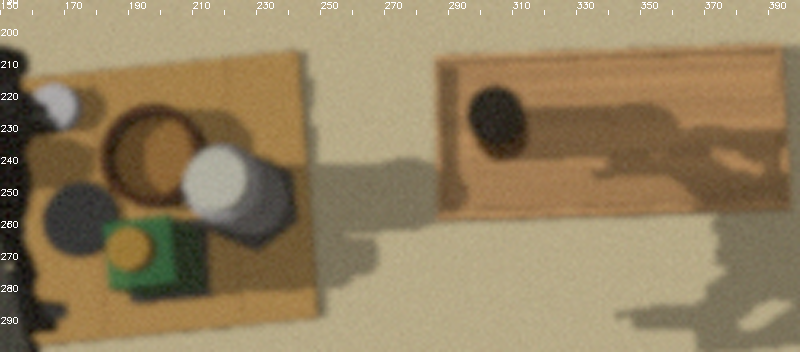

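The roll-on stands upright in the tray at scene (335,232). Descending on the flask.

```bash
python3 -m handwheel '[[0.0854,0,0,-0.03,0,0,0],[0.0854,0,0.0005,-0.06,0,0,0],[0.0854,0,0.0005,-0.09,0,0,0],[0.0854,0,0.0005,-0.115,0,0,0],[0.0854,0,0.0005,-0.135,0,0,0],[0.0854,0,0.0005,-0.147,0,0,0],[0.0854,0,0.0005,-0.152,0,0,0],[0.0854,0,0.0005,-0.152,0,0,0],[0.035,0,0.0005,-0.152,0,0,0],[0.035,0,0.0005,-0.152,0,0,0],[0.035,0,0.0005,-0.152,0,0,0],[0.035,0,0.0005,-0.152,0,0,0],[0.035,0,0.0005,-0.152,0,0,0],[0.035,0,0.0005,-0.152,0,0,0],[0.035,0,0.0005,-0.152,0,0,0],[0.035,0,0.0005,-0.152,0,0,0]]' 40
python3 - <<'E'
from h import *
for n in("scene",):
    im=grab(n,"f"); im=np.clip(im.astype(float)*1.4,0,255).astype(np.uint8)
    crop(im,355,200,150,150,5,"pics/sc_f.png")
E
```

```text
clock: 10.1
position: [0.4788, 0.2938, 0.043]
tcp_rot: [-3.141, 0.0, 1.659]
ft_force: [1.1, 0.6, -0.5]
grip_width: 0.0346
```

View pics/sc_f.png

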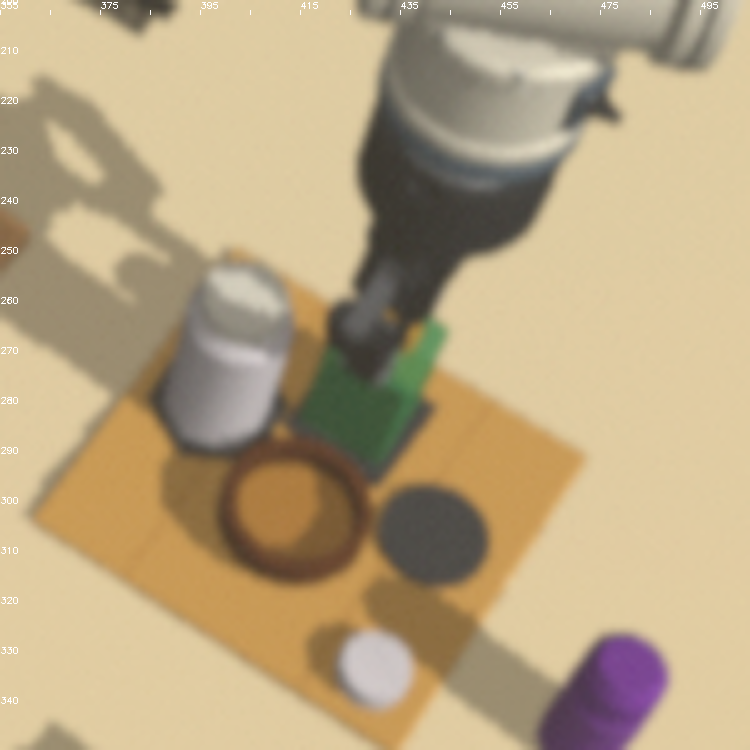

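```bash
python3 -m handwheel '[[0.022,0,0,0,0,0,0],[0.022,0,0,0,0,0,0],[0.022,0,0,0,0,0,0]]'
python3 - <<'E'
from h import *
for n in("scene","top"):
    im=grab(n,"g"); im=np.clip(im.astype(float)*1.6,0,255).astype(np.uint8)
    crop(im,400,230,70,70,9,"pics/sc_g.png") if n=="scene" else crop(im,140,220,110,90,7,"pics/top_g.png")
E
```

```text
clock: 10.45
position: [0.4788, 0.2938, 0.0431]
tcp_rot: [-3.141, -0.0, 1.659]
ft_force: [-1.1, -0.4, 3.4]
grip_width: 0.0246
```

View pics/sc_g.png

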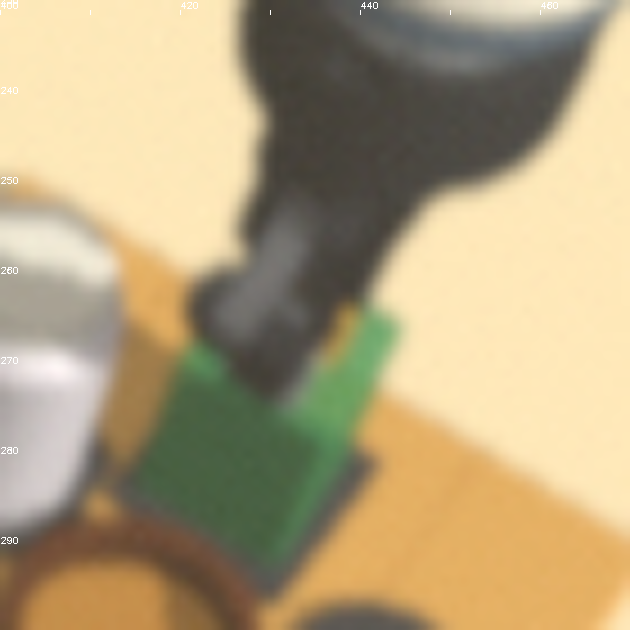

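View pics/top_g.png

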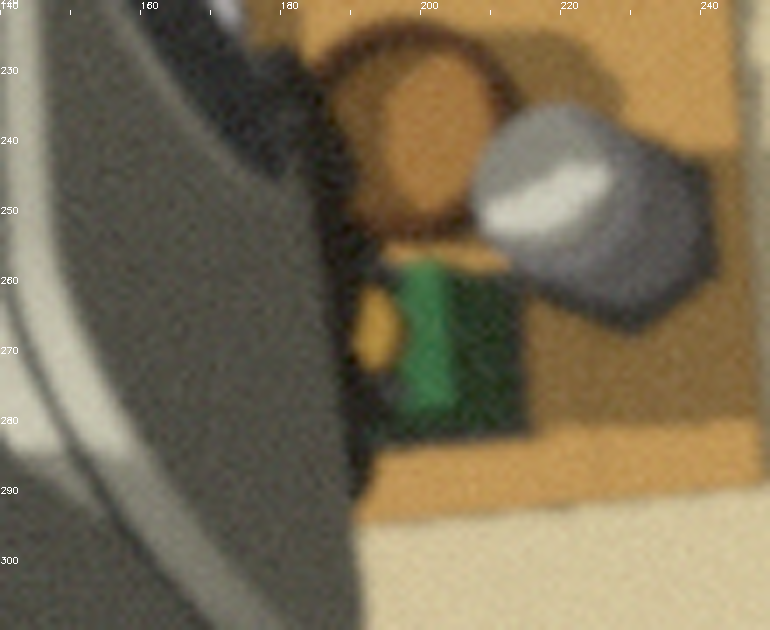

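Run:
```python
from h import *
for z in(.01,.043,.062,.08,.104): print(z,proj("scene",[[.479,.2935,z],[.500,.2953,z]]).round(1).tolist(),proj("top",[[.479,.2935,z]]).round(1).tolist())
```

```text
0.01 [[426.2, 282.1], [421.6, 288.6]] [[203.3, 271.0]]
0.043 [[428.9, 275.3], [424.2, 282.0]] [[198.9, 269.7]]
0.062 [[430.5, 271.3], [425.7, 278.0]] [[196.2, 268.9]]
0.08 [[432.0, 267.4], [427.2, 274.1]] [[193.5, 268.1]]
0.104 [[434.1, 262.0], [429.2, 268.8]] [[189.8, 267.0]]
```

Run:
```python
from h import *
for z in(.19,.207,.22,.24,.25): print(z,proj("scene",[[.510,.352,z],[.555,.356,z],[.465,.348,z],[.567,.357,z]]).round(1).tolist(),proj("top",[[.555,.356,z],[.465,.348,z]]).round(1).tolist())
```

```text
0.19 [[458.1, 267.7], [446.9, 284.1], [468.8, 251.9], [443.9, 288.6]] [[140.9, 219.3], [142.8, 270.9]]
0.207 [[460.1, 263.5], [448.8, 280.0], [471.0, 247.6], [445.7, 284.5]] [[136.8, 217.4], [138.7, 270.1]]
0.22 [[461.7, 260.1], [450.3, 276.8], [472.6, 244.1], [447.2, 281.3]] [[133.6, 215.9], [135.5, 269.4]]
0.24 [[464.2, 254.9], [452.7, 271.7], [475.3, 238.7], [449.5, 276.3]] [[128.5, 213.5], [130.3, 268.4]]
0.25 [[465.5, 252.2], [453.9, 269.1], [476.6, 235.9], [450.7, 273.7]] [[125.8, 212.3], [127.6, 267.8]]
```

Run:
```python
from h import *
im=cv2.imread("pics/scene_b.png"); im=np.clip(im.astype(float)*2,0,255).astype(np.uint8)
crop(im,430,190,80,90,7,"pics/sc_b2.png")
im=cv2.imread("pics/top_b.png")
im=cv2.imread("pics/scene_b.png")
```

```text
(no output)
```

View pics/sc_b2.png

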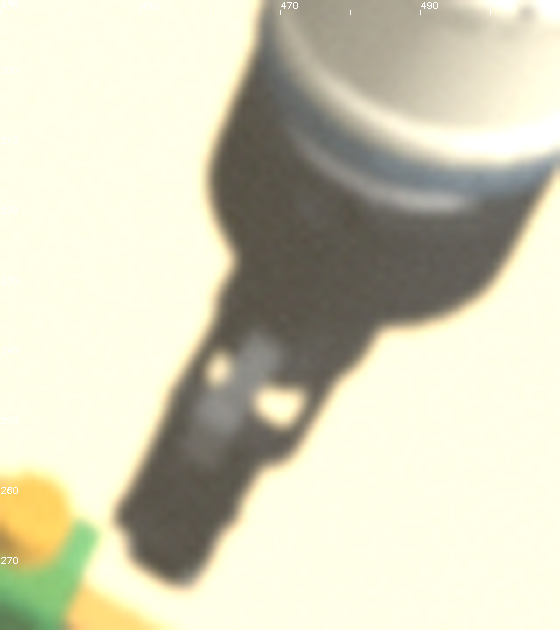

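The fingers closed on the 26 mm brass cap. In both images the real fingertips sit about 35 mm above where the reported TCP z puts them. I'll open, go 24 mm lower and re-grip on the glass block.

```bash
python3 -m handwheel '[[0.05,0,0,0,0,0,0],[0.0854,0,0,0,0,0,0],[0.0854,0,0,0,0,0,0],[0.0854,0,0,0,0,0,0],[0.0854,0,0,-0.006,0,0,0],[0.0854,0,0,-0.012,0,0,0],[0.0854,0,0,-0.018,0,0,0],[0.0854,0,0,-0.024,0,0,0],[0.0854,0,0,-0.024,0,0,0],[0.033,0,0,-0.024,0,0,0],[0.033,0,0,-0.024,0,0,0],[0.033,0,0,-0.024,0,0,0],[0.033,0,0,-0.024,0,0,0],[0.033,0,0,-0.024,0,0,0],[0.033,0,0,-0.024,0,0,0],[0.033,0,0,-0.024,0,0,0]]'
python3 - <<'E'
from h import *
for n in("scene","top"):
    im=grab(n,"h"); im=np.clip(im.astype(float)*1.6,0,255).astype(np.uint8)
    crop(im,400,230,70,70,9,"pics/sc_h.png") if n=="scene" else crop(im,140,220,110,90,7,"pics/top_h.png")
E
```

```text
clock: 12.15
position: [0.479, 0.2939, 0.0195]
tcp_rot: [3.141, -0.0, 1.659]
ft_force: [-1.8, -0.2, 5.8]
grip_width: 0.0415
```

View pics/sc_h.png

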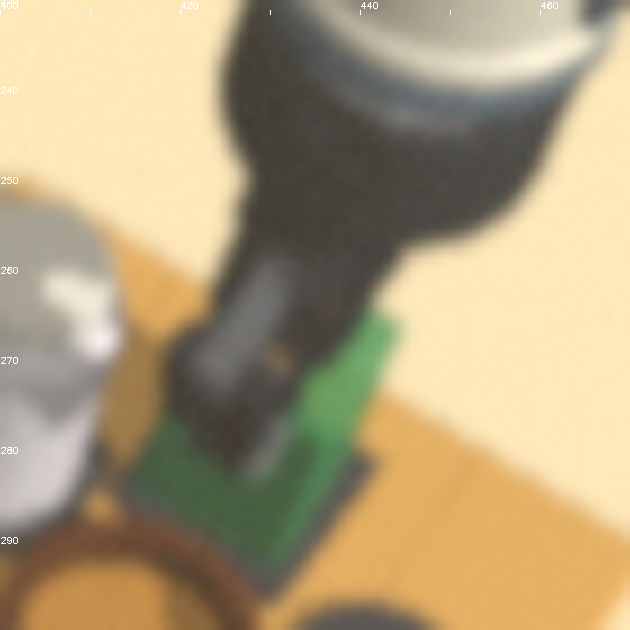

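Now 41.5 mm, so the glass block is gripped. Lift and carry to the middle slot (0.562, 0.006).

```bash
python3 -m handwheel '[[0.033,0,0,0.01,0,0,0],[0.033,0,0,0.03,0,0,0],[0.033,0,0,0.055,0,0,0],[0.033,0,0,0.08,0,0,0],[0.033,0,0,0.105,0,0,0],[0.033,0,0,0.12,0,0,0],[0.033,0.003,-0.01,0.12,0,0,0],[0.033,0.009,-0.03,0.12,0,0,0],[0.033,0.018,-0.06,0.12,0,0,0],[0.033,0.027,-0.095,0.12,0,0,0],[0.033,0.037,-0.13,0.12,0,0,0],[0.033,0.047,-0.165,0.12,0,0,0],[0.033,0.057,-0.2,0.12,0,0,0],[0.033,0.067,-0.235,0.12,0,0,0],[0.033,0.075,-0.262,0.12,0,0,0],[0.033,0.081,-0.281,0.12,0,0,0],[0.033,0.083,-0.288,0.12,0,0,0],[0.033,0.083,-0.288,0.115,0,0,0],[0.033,0.083,-0.288,0.095,0,0,0],[0.033,0.083,-0.288,0.07,0,0,0]]'
python3 -m handwheel '[[0.033,0,0,-0.02,0,0,0],[0.033,0,0,-0.045,0,0,0],[0.033,0,0,-0.06,0,0,0],[0.033,0,0,-0.067,0,0,0],[0.033,0,0,-0.071,0,0,0],[0.033,0,0,-0.0735,0,0,0],[0.033,0,0,-0.0735,0,0,0]]'
```

```text
clock: 14.25
position: [0.562, 0.0067, 0.0888]
tcp_rot: [3.14, -0.0, 1.659]
ft_force: [0.3, -0.7, -1.2]
grip_width: 0.0415
clock: 14.95
position: [0.5622, 0.0059, 0.016]
tcp_rot: [3.141, 0.0, 1.659]
ft_force: [0.2, 0.1, -1.5]
grip_width: 0.0414
```

```bash
python3 -m handwheel '[[0.033,0,0,-0.0008,0,0,0],[0.033,0,0,-0.0015,0,0,0],[0.033,0,0,-0.002,0,0,0],[0.033,0,0,-0.002,0,0,0]]'
```

```text
clock: 15.35
position: [0.5623, 0.0057, 0.0145]
tcp_rot: [3.14, 0.0, 1.659]
ft_force: [-1.5, -0.7, 5.0]
grip_width: 0.0418
```

```bash
python3 -m handwheel '[[0.06,0,0,0,0,0,0],[0.0854,0,0,0,0,0,0],[0.0854,0,0,0,0,0,0],[0.0854,0,0,0,0,0,0],[0.0854,0,0,0.02,0,0,0],[0.0854,0,0,0.05,0,0,0],[0.0854,0,0,0.09,0,0,0],[0.0854,0,0,0.13,0,0,0],[0.0854,0,0,0.15,0,0,0],[0.0854,-0.005,0.03,0.15,0,0,0],[0.0854,-0.013,0.07,0.15,0,0,0],[0.0854,-0.02,0.11,0.15,0,0,0],[0.0854,-0.027,0.15,0.15,0,0,0],[0.0854,-0.034,0.19,0.15,0,0,0],[0.0854,-0.04,0.225,0.15,0,0,0],[0.0854,-0.042,0.2365,0.15,0,0,0],[0.0854,-0.042,0.2365,0.15,0,0,0]]'
python3 - <<'E'
from h import *
for n in("scene","top"):
    im=grab(n,"i"); im=np.clip(im.astype(float)*1.4,0,255).astype(np.uint8)
    crop(im,*((240,150,220,170) if n=="scene" else (150,190,250,110)),3.2 if n=="top" else 3.6,f"pics/{n}_i2.png")
E
```

```text
clock: 17.05
position: [0.5194, 0.2434, 0.1634]
tcp_rot: [-3.141, 0.0, 1.661]
ft_force: [0.6, -0.3, 0.4]
grip_width: 0.0853
```

View pics/scene_i2.png

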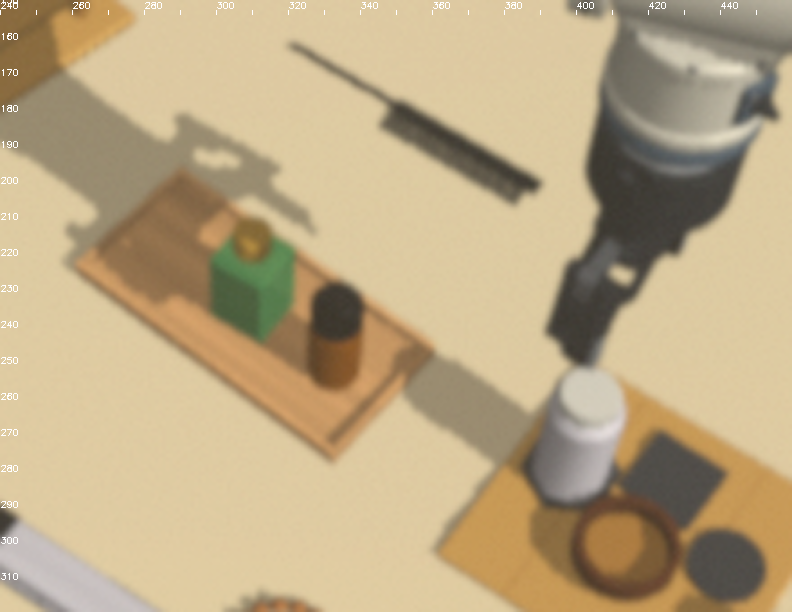

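View pics/top_i2.png

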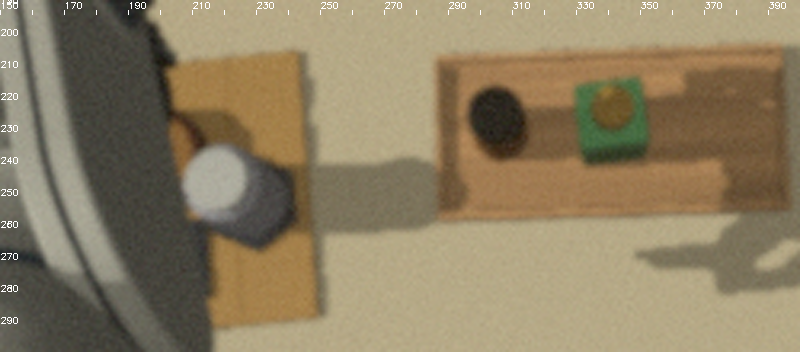

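The flask and roll-on stand upright in the tray. Descending on the can, to grip its 48 mm body.

```bash
python3 -m handwheel '[[0.0854,0,0,-0.025,0,0,0],[0.0854,0,0,-0.055,0,0,0],[0.0854,0,0,-0.085,0,0,0],[0.0854,0,0,-0.11,0,0,0],[0.0854,0,0,-0.127,0,0,0],[0.0854,0,0,-0.136,0,0,0],[0.0854,0,0,-0.14,0,0,0],[0.0854,0,0,-0.14,0,0,0],[0.04,0,0,-0.14,0,0,0],[0.04,0,0,-0.14,0,0,0],[0.04,0,0,-0.14,0,0,0],[0.04,0,0,-0.14,0,0,0],[0.04,0,0,-0.14,0,0,0],[0.04,0,0,-0.14,0,0,0]]' 35
python3 - <<'E'
from h import *
im=grab("scene","j"); im=np.clip(im.astype(float)*1.6,0,255).astype(np.uint8)
crop(im,370,220,70,75,8,"pics/sc_j.png")
E
```

```text
clock: 18.55
position: [0.5201, 0.2426, 0.0246]
tcp_rot: [3.141, -0.0, 1.659]
ft_force: [-1.8, 0.1, 5.8]
grip_width: 0.0472
```

View pics/sc_j.png

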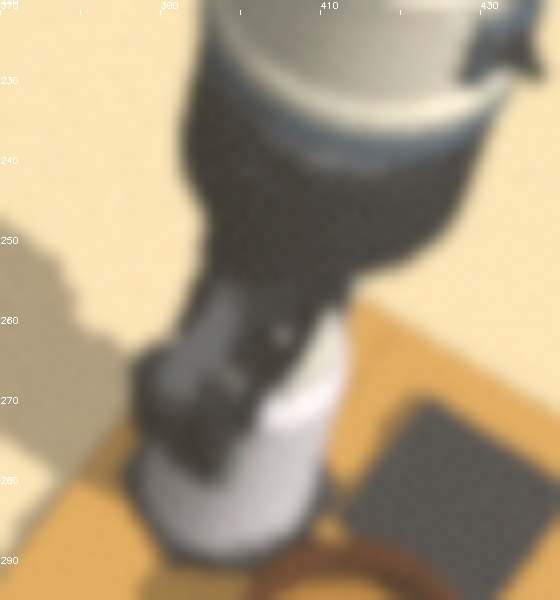

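```bash
python3 -m handwheel '[[0.04,0,0,0.01,0,0,0],[0.04,0,0,0.03,0,0,0],[0.04,0,0,0.055,0,0,0],[0.04,0,0,0.08,0,0,0],[0.04,0,0,0.105,0,0,0],[0.04,0,0,0.12,0,0,0],[0.04,0.001,-0.01,0.12,0,0,0],[0.04,0.004,-0.03,0.12,0,0,0],[0.04,0.008,-0.06,0.12,0,0,0],[0.04,0.013,-0.095,0.12,0,0,0],[0.04,0.018,-0.13,0.12,0,0,0],[0.04,0.023,-0.165,0.12,0,0,0],[0.04,0.028,-0.2,0.12,0,0,0],[0.04,0.033,-0.235,0.12,0,0,0],[0.04,0.037,-0.27,0.12,0,0,0],[0.04,0.041,-0.295,0.12,0,0,0],[0.04,0.042,-0.3065,0.12,0,0,0],[0.04,0.042,-0.3065,0.115,0,0,0],[0.04,0.042,-0.3065,0.095,0,0,0],[0.04,0.042,-0.3065,0.07,0,0,0]]'
python3 -m handwheel '[[0.04,0,0,-0.02,0,0,0],[0.04,0,0,-0.045,0,0,0],[0.04,0,0,-0.06,0,0,0],[0.04,0,0,-0.067,0,0,0],[0.04,0,0,-0.071,0,0,0],[0.04,0,0,-0.0735,0,0,0],[0.04,0,0,-0.0747,0,0,0],[0.04,0,0,-0.0747,0,0,0]]'
```

```text
clock: 20.6
position: [0.562, -0.0633, 0.0931]
tcp_rot: [3.14, -0.0, 1.659]
ft_force: [-0.4, -0.7, -1.4]
grip_width: 0.0471
clock: 21.4
position: [0.5624, -0.0643, 0.0197]
tcp_rot: [3.14, 0.0, 1.659]
ft_force: [-0.5, 0.3, 0.2]
grip_width: 0.0471
```

```bash
python3 -m handwheel '[[0.04,0,0,-0.0006,0,0,0],[0.06,0,0,-0.0006,0,0,0],[0.0854,0,0,-0.0006,0,0,0],[0.0854,0,0,-0.0006,0,0,0],[0.0854,0,0,0,0,0,0],[0.0854,0,0,0.02,0,0,0],[0.0854,0,0,0.05,0,0,0],[0.0854,0,0,0.09,0,0,0],[0.0854,0,0,0.13,0,0,0],[0.0854,0,0,0.15,0,0,0],[0.0854,0,0,0.15,0,0,0]]'
python3 - <<'E'
from h import *
for n in("scene","top"):
    im=grab(n,"k"); im=np.clip(im.astype(float)*1.4,0,255).astype(np.uint8)
    crop(im,*((240,150,240,200) if n=="scene" else (150,190,250,110)),3.2 ,f"pics/{n}_k2.png")
    crop(im,*((355,240,130,115) if n=="scene" else (145,195,115,110)),5.3 ,f"pics/{n}_k3.png")
E
```

```text
clock: 22.5
position: [0.5642, -0.0645, 0.1723]
tcp_rot: [3.135, 0.001, 1.659]
ft_force: [-0.2, 0.5, -0.4]
grip_width: 0.0854
```

View pics/scene_k2.png

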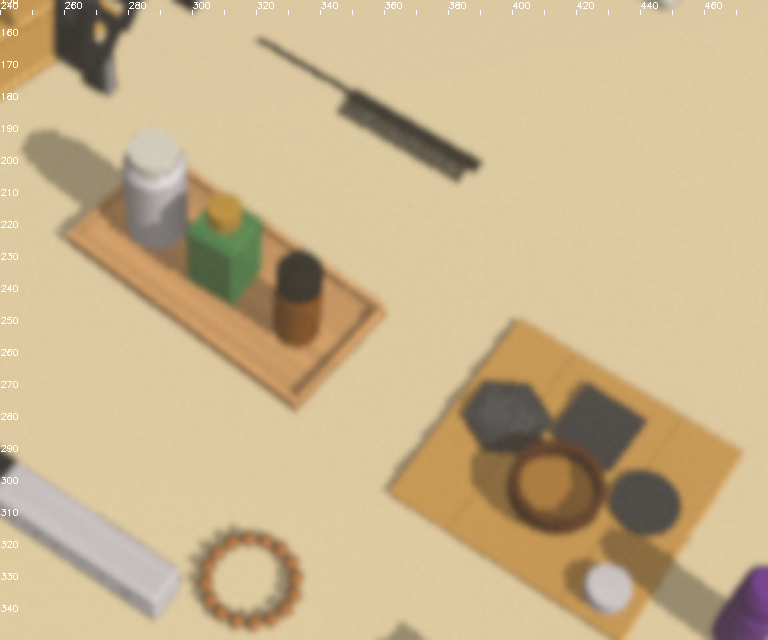

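View pics/scene_k3.png

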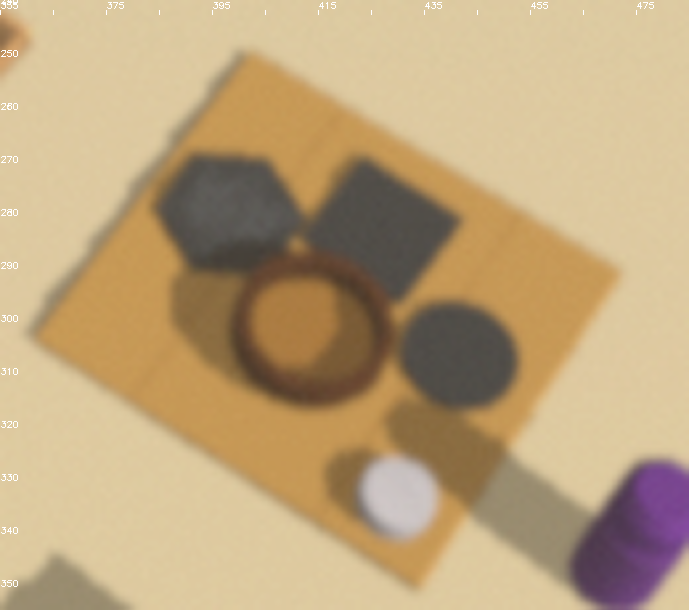

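View pics/top_k3.png

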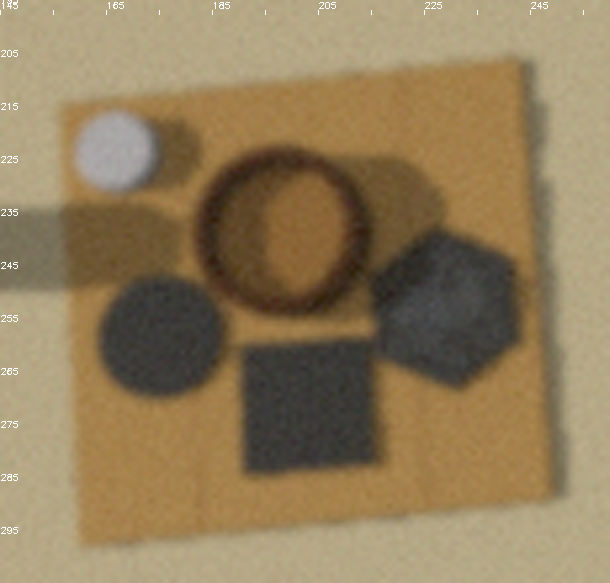

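All three bottles stand in the tray and the coasters are fully visible: round about (163,258), square (203,272) and hex (228,254) in the top view. Measuring their centres now, with the bangle.

Run:
```python
from h import *
K={}
for n,im,box in(("top",cv2.imread("pics/top_k.png"),(145,195,115,110)),("scene",cv2.imread("pics/scene_k.png"),(355,240,130,115))):
    u0,v0,w,h=box; c=im[v0:v0+h,u0:u0+w]; c=cv2.resize(c,None,fx=6,fy=6,interpolation=cv2.INTER_CUBIC)
    hsv=cv2.cvtColor(cv2.GaussianBlur(c,(0,0),3),cv2.COLOR_BGR2HSV)
    m=((hsv[:,:,1]<75)&(hsv[:,:,2]<85)).astype(np.uint8)
    N,l,st,ce=cv2.connectedComponentsWithStats(m)
    for i in range(1,N):
        if st[i,4]<5000: continue
        cs,_=cv2.findContours((l==i).astype(np.uint8),0,2); ct=max(cs,key=len)[:,0]
        wp=np.array([back(n,u0+(x+.5)/6-.5,v0+(y+.5)/6-.5,.010)[:2] for x,y in ct],np.float32)
        mm=cv2.moments(wp.reshape(-1,1,2)*1000); r=cv2.minAreaRect(wp*1000); e=cv2.minEnclosingCircle(wp*1000)
        print(n,st[i].tolist(),"centroid",round(mm["m10"]/mm["m00"],1),round(mm["m01"]/mm["m00"],1),"rect",np.round(r[0],1),np.round(r[1],1),round(r[2],1),"circ",np.round(e[0],1),round(e[1],1),"area",round(mm["m00"]))
```

```text
top [278, 266, 305, 266, 38732] centroid 498.6 267.5 rect [496.3 268.1] [ 62.6 127.1] 32.1 circ [494.6 267. ] 63.9 area 4732
top [116, 315, 132, 131, 13414] centroid 507.1 354.9 rect [507.  354.7] [46.1 45.7] 61.9 circ [507.4 354.9] 23.7 area 1659
scene [183, 180, 161, 124, 14383] centroid 517.7 240.6 rect [517.4 239.5] [55.8 54. ] 68.0 circ [517.8 242.1] 30.9 area 2399
scene [346, 186, 167, 150, 13437] centroid 479.6 294.3 rect [480.5 293.9] [49.  49.9] 3.2 circ [480.5 294.3] 32.6 area 2219
scene [458, 347, 123, 112, 10701] centroid 507.8 354.3 rect [507.9 354.2] [45.5 45.8] 85.8 circ [507.9 354.5] 23.3 area 1629
```

Run:
```python
from h import *
from scipy.optimize import least_squares
P=lambda x,y:(145+(x+.5)/5.3-.5,195+(y+.5)/5.3-.5)
S=lambda x,y:(355+(x+.5)/5.3-.5,240+(y+.5)/5.3-.5)
sq=[back("top",*P(*p),.010)[:2]*1000 for p in[(240,348),(375,337),(382,463),(246,475)]]
hx=[back("top",*P(*p),.010)[:2]*1000 for p in[(440,230),(515,262),(521,338),(460,388),(376,352),(372,275)]]
hs=[back("scene",*S(*p),.010)[:2]*1000 for p in[(193,154),(268,158),(305,222),(272,272),(193,270),(153,207)]]
ss=[back("scene",*S(*p),.010)[:2]*1000 for p in[(358,155),(462,218),(400,303),(305,238)]]
for l in(sq,ss,hx,hs):
    l=np.array(l); print(l.mean(0).round(1),np.linalg.norm(l-l.mean(0),axis=1).round(1), np.degrees(np.arctan2(*(l-l.mean(0)).T[::-1])).round(0))
ba=[back("top",*P(*p),.030)[:2]*1000 for p in[(284,230)]]; print("bangle",ba, back("scene",*S(312,326),.028)*1000)
rd,sqc,hxc=np.array([507.5,354.6]),(np.mean(sq,0)+np.mean(ss,0))/2,(np.mean(hx,0)+np.mean(hs,0))/2
def m(p):
    return [np.array(p[:2])+66*np.array([np.cos(p[2]+d),np.sin(p[2]+d)]) for d in(-np.pi/3,0,np.pi/3)]
def f(p): 
    a=m(p); return np.r_[a[0]-rd,a[1]-sqc,a[2]-hxc]
r=least_squares(f,[545,301,np.pi+.1]); print(r.x[:2],np.degrees(r.x[2]),np.round(m(r.x),1),r.fun.round(1))
```

```text
[478.9 293.8] [37.1 36.7 36.9 36.8] [  51.  -43. -128.  138.]
[479.6 294.7] [36.9 36.4 36.5 34.2] [-129.  139.   48.  -40.]
[517.4 240.3] [31.3 32.1 32.2 32.6 33.1 33.2] [   7.  -56. -113. -170.  122.   66.]
[517.8 241.3] [32.9 33.6 32.5 32.5 33.4 34. ] [-113. -173.  124.   70.    8.  -54.]
bangle [array([546.0107638 , 300.85261633])] [547.12963904 302.81927921  28.        ]
[545.25458695 300.47598899] 185.13550864429595 [[507.3 354.5]
 [479.5 294.6]
 [517.5 240.6]] [-0.2 -0.1  0.3  0.3 -0.  -0.2]
```

The coaster geometry fits a rigid layout within 0.3 mm:

| Item | x (mm) | y (mm) |
|---|---|---|
| Round coaster | 507.3 | 354.5 |
| Square coaster | 479.4 | 294.5 |
| Hex coaster | 517.5 | 240.6 |
| Bangle | about 546 | 301.5 |

The stand yaw is 5.1°. Next is the bangle.

```bash
python3 -m handwheel '[[0.0854,-0.001,0.02,0,0,0,0],[0.0854,-0.003,0.06,0,0,0,0],[0.0854,-0.005,0.105,0,0,0,0],[0.0854,-0.007,0.15,0,0,0,0],[0.0854,-0.009,0.195,0,0,0,0],[0.0854,-0.011,0.24,0,0,0,0],[0.0854,-0.013,0.285,0,0,0,0],[0.0854,-0.015,0.33,0,0,0,0],[0.0854,-0.016,0.355,0,0,0,0],[0.0854,-0.016,0.366,0,0,0,0],[0.0854,-0.016,0.366,-0.03,0,0,0],[0.0854,-0.016,0.366,-0.06,0,0,0],[0.0854,-0.016,0.366,-0.09,0,0,0],[0.0854,-0.016,0.366,-0.12,0,0,0],[0.0854,-0.016,0.366,-0.14,0,0,0],[0.0854,-0.016,0.366,-0.155,0,0,0],[0.0854,-0.016,0.366,-0.16,0,0,0],[0.0854,-0.016,0.366,-0.16,0,0,0]]'
python3 - <<'E'
from h import *
for n in("scene","top"):
    im=grab(n,"l"); im=np.clip(im.astype(float)*1.6,0,255).astype(np.uint8)
    crop(im,370,230,80,90,7,"pics/sc_l.png") if n=="scene" else crop(im,140,190,120,110,5,"pics/top_l.png")
for z in(.03,.04,.05,.06,.07): print(z,proj("scene",[[.546+.045,.3015+.004,z],[.546,.3015,z]]).round(1).tolist())
E
```

```text
clock: 24.4
position: [0.5455, 0.3011, 0.008]
tcp_rot: [-3.14, 0.001, 1.658]
ft_force: [1.1, 0.5, 0.6]
grip_width: 0.0853
0.03 [[402.8, 315.0], [413.4, 300.0]]
0.04 [[403.5, 313.1], [414.2, 298.0]]
0.05 [[404.2, 311.2], [414.9, 296.0]]
0.06 [[404.9, 309.3], [415.6, 294.0]]
0.07 [[405.5, 307.3], [416.4, 292.0]]
```

View pics/sc_l.png

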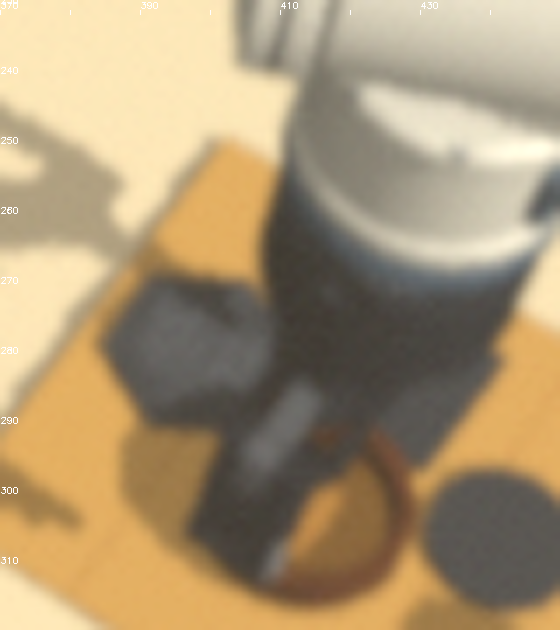

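View pics/top_l.png

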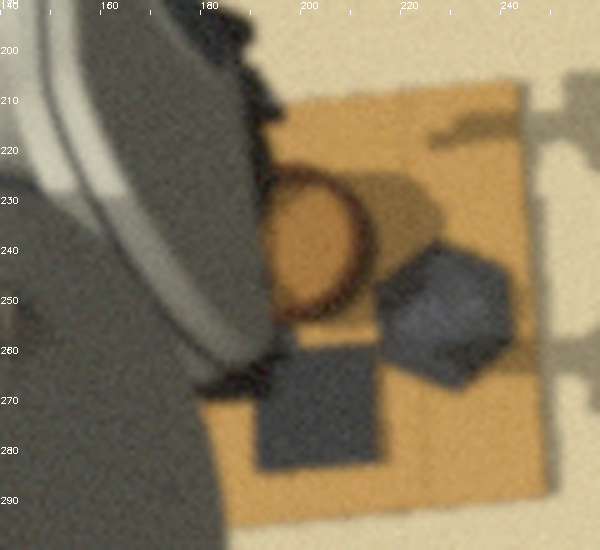

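The open tips are about z 0.055 at reported z 0.008, an offset of roughly 48 mm. I'll go down another 33 mm, watching the force, and then close.

```bash
python3 -m handwheel '[[0.0854,0,0,-0.008,0,0,0],[0.0854,0,0,-0.015,0,0,0],[0.0854,0,0,-0.02,0,0,0],[0.0854,0,0,-0.024,0,0,0],[0.0854,0,0,-0.028,0,0,0],[0.0854,0,0,-0.032,0,0,0],[0.0854,0,0,-0.032,0,0,0]]'
python3 - <<'E'
from h import *
im=grab("scene","m"); im=np.clip(im.astype(float)*1.6,0,255).astype(np.uint8)
crop(im,370,230,80,90,7,"pics/sc_m.png")
E
```

```text
clock: 25.2
position: [0.5454, 0.3016, -0.0238]
tcp_rot: [-3.141, 0.0, 1.659]
ft_force: [0.6, 1.4, 0.4]
grip_width: 0.0855
```

View pics/sc_m.png

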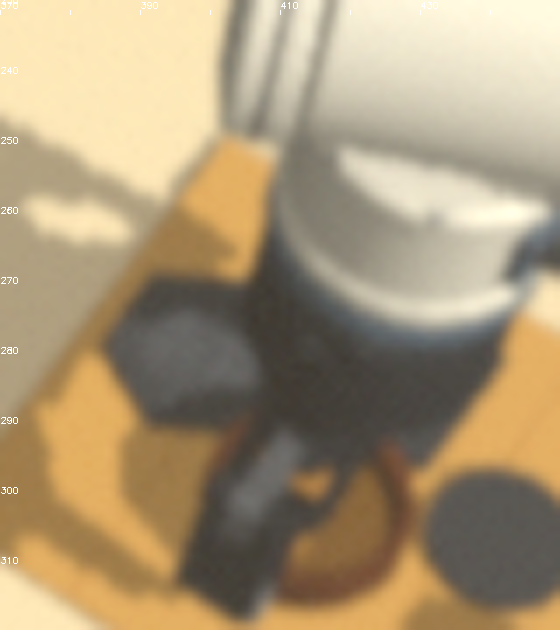

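```bash
python3 -m handwheel '[[0.0854,0,0,-0.004,0,0,0],[0.0854,0,0,-0.007,0,0,0],[0.0854,0,0,-0.007,0,0,0],[0.06,0,0,-0.007,0,0,0],[0.06,0,0,-0.007,0,0,0],[0.06,0,0,-0.007,0,0,0],[0.06,0,0,-0.007,0,0,0],[0.06,0,0,-0.007,0,0,0],[0.06,0,0,-0.007,0,0,0]]' 30
python3 - <<'E'
from h import *
im=grab("scene","n"); im=np.clip(im.astype(float)*1.6,0,255).astype(np.uint8)
crop(im,370,230,80,90,7,"pics/sc_n.png")
E
```

```text
clock: 26.15
position: [0.5459, 0.3018, -0.0297]
tcp_rot: [3.141, -0.0, 1.659]
ft_force: [-1.7, -1.4, 4.5]
grip_width: 0.0664
```

View pics/sc_n.png

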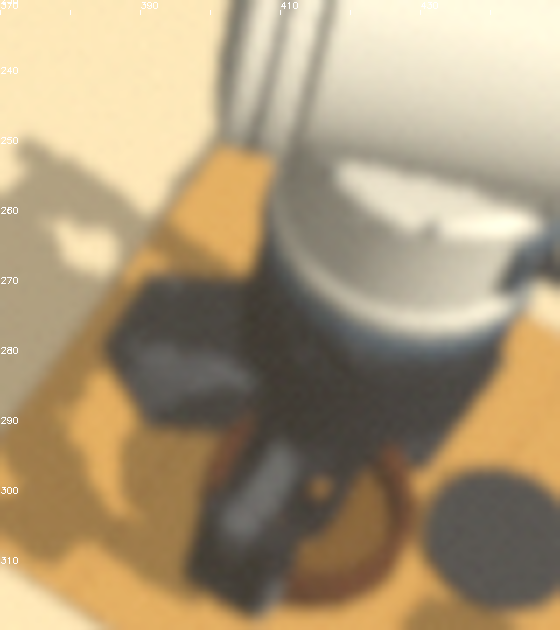

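Bangle gripped (66.4 mm). Lift it 0.18 and carry it to the tower.

```bash
python3 -m handwheel '[[0.06,0,0,0.008,0,0,0],[0.06,0,0,0.025,0,0,0],[0.06,0,0,0.05,0,0,0],[0.06,0,0,0.08,0,0,0],[0.06,0,0,0.11,0,0,0],[0.06,0,0,0.14,0,0,0],[0.06,0,0,0.165,0,0,0],[0.06,0,0,0.18,0,0,0],[0.06,0,0,0.185,0,0,0]]'
python3 - <<'E'
from h import *
im=grab("scene","o"); im=np.clip(im.astype(float)*1.4,0,255).astype(np.uint8)
crop(im,355,170,150,160,4.5,"pics/sc_o.png")
E
```

```text
clock: 27.1
position: [0.5468, 0.3023, 0.1574]
tcp_rot: [3.138, -0.001, 1.659]
ft_force: [1.1, -0.1, -0.1]
grip_width: 0.0664
```

View pics/sc_o.png

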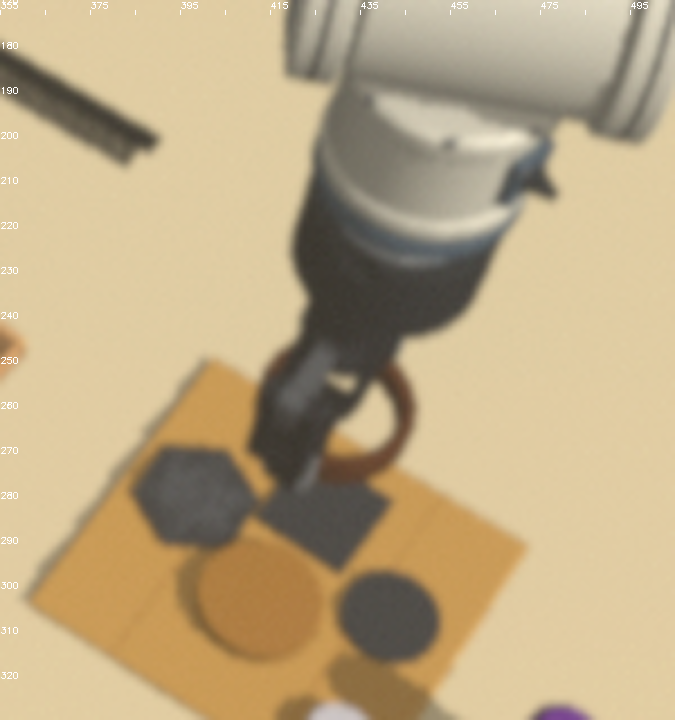

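The bangle hangs in the gripper with the boss left behind. Carry it to the tower.

```bash
python3 -m handwheel '[[0.06,-0.001,-0.01,0,0,0,0],[0.06,-0.003,-0.03,0,0,0,0],[0.06,-0.005,-0.06,0,0,0,0],[0.06,-0.008,-0.095,0,0,0,0],[0.06,-0.011,-0.13,0,0,0,0],[0.06,-0.014,-0.165,0,0,0,0],[0.06,-0.017,-0.2,0,0,0,0],[0.06,-0.02,-0.235,0,0,0,0],[0.06,-0.023,-0.27,0,0,0,0],[0.06,-0.026,-0.305,0,0,0,0],[0.06,-0.029,-0.34,0,0,0,0],[0.06,-0.032,-0.375,0,0,0,0],[0.06,-0.035,-0.41,0,0,0,0],[0.06,-0.038,-0.445,0,0,0,0],[0.06,-0.041,-0.48,0,0,0,0],[0.06,-0.045,-0.515,0,0,0,0],[0.06,-0.048,-0.55,0,0,0,0],[0.06,-0.051,-0.58,0,0,0,0],[0.06,-0.053,-0.605,0,0,0,0],[0.06,-0.0535,-0.6155,0,0,0,0]]'
python3 -m handwheel '[[0.06,0,0,0,0,0,0],[0.06,0,0,0,0,0,0]]'
python3 - <<'E'
from h import *
for n in("scene","top"):
    im=grab(n,"p"); im=np.clip(im.astype(float)*1.4,0,255).astype(np.uint8)
    crop(im,170,70,120,120,5,"pics/sc_p.png") if n=="scene" else crop(im,440,200,130,110,5,"pics/top_p.png")
    print(proj(n,[.492,-.314,.154]),proj(n,[.492,-.314,.108]))
E
```

```text
clock: 29.15
position: [0.49, -0.3159, 0.1535]
tcp_rot: [-3.14, -0.001, 1.656]
ft_force: [0.9, 1.2, 0.4]
grip_width: 0.0663
clock: 29.35
position: [0.4914, -0.3129, 0.1541]
tcp_rot: [-3.14, -0.001, 1.658]
ft_force: [-0.1, 1.2, 1.0]
grip_width: 0.0666
[[232.81940277 113.75995669]] [[235.0413358  126.88383138]]
[[525.67946824 253.79826188]] [[515.47672341 256.74088947]]
```

View pics/sc_p.png

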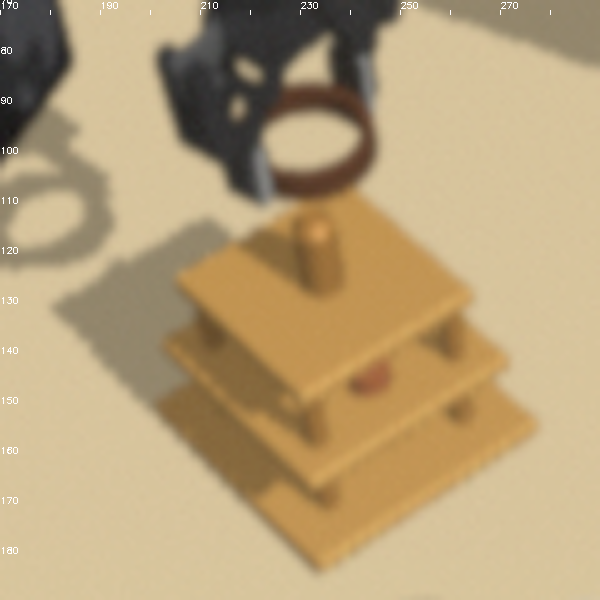

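View pics/top_p.png

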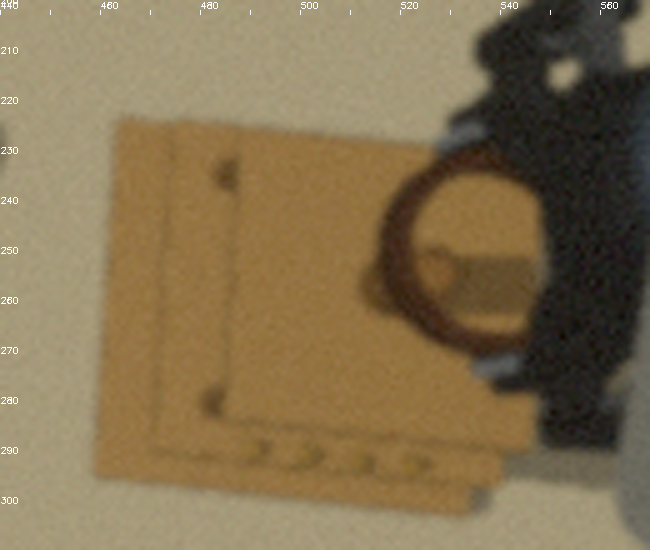

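Run:
```python
from h import *
print(back("scene",233,97.6,.209),back("top",534.5,250,.215),proj("top",[.4914,-.3129,.215]),proj("scene",[.4914,-.3129,.209]))
```

```text
[ 0.48852788 -0.30720902  0.209     ] [ 0.4910517  -0.30341817  0.215     ] [[540.44206541 249.72484375]] [[230.48561633  97.1112966 ]]
```

Run:
```python
from h import *
for n,b,f in(("scene",(170,70,120,120),"sc_q"),("top",(440,200,130,110),"top_q")):
    im=cv2.imread(f"pics/{n}_p.png"); im=np.clip(im.astype(float)*1.6,0,255).astype(np.uint8)
    c=cv2.resize(im[b[1]:b[1]+b[3],b[0]:b[0]+b[2]],None,fx=5,fy=5,interpolation=cv2.INTER_CUBIC)
    for cc,col in(((.4915,-.3135),(0,0,255)),((.4915,-.3075),(0,255,0))):
        for r,z in((.034,.217),(.027,.217),(.034,.201)):
            q=((proj(n,circ(cc,r,z))-[b[0],b[1]]+.5)*5-.5).astype(np.int32); cv2.polylines(c,[q],True,col,1)
    cv2.imwrite(f"pics/{f}.png",c)
```

```text
(no output)
```

View pics/sc_q.png

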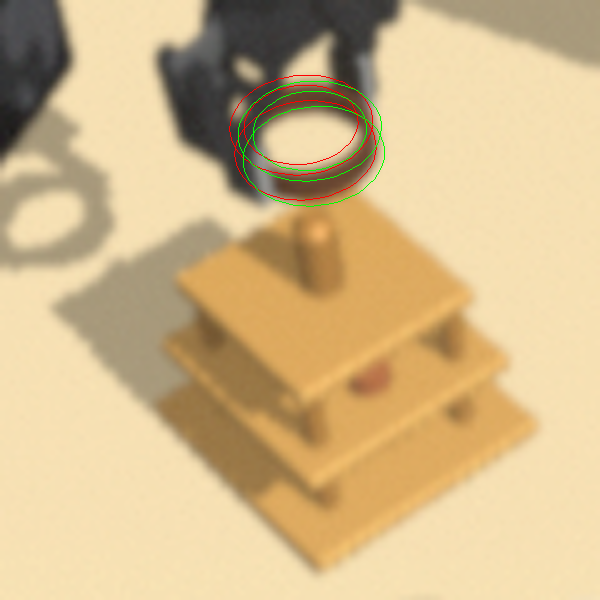

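View pics/top_q.png

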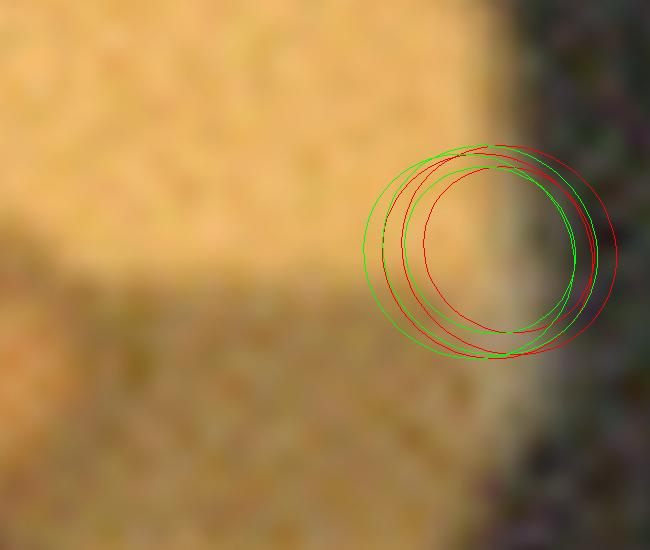

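The red overlay, a ring at (0.4915, -0.3135), matches the bangle in the scene view, and the post sits at (0.492, -0.314). Lowering over the post.

```bash
python3 -m handwheel '[[0.06,0,0,-0.015,0,0,0],[0.06,0,0,-0.03,0,0,0],[0.06,0,0,-0.045,0,0,0],[0.06,0,0,-0.06,0,0,0],[0.06,0,0,-0.072,0,0,0],[0.06,0,0,-0.081,0,0,0],[0.06,0,0,-0.087,0,0,0],[0.06,0,0,-0.09,0,0,0],[0.06,0,0,-0.09,0,0,0]]'
python3 - <<'E'
from h import *
for n in("scene","top"):
    im=grab(n,"q"); im=np.clip(im.astype(float)*1.6,0,255).astype(np.uint8)
    crop(im,185,80,100,100,6,"pics/sc_q1.png") if n=="scene" else crop(im,440,200,130,110,5,"pics/top_q1.png")
E
```

```text
clock: 30.35
position: [0.4925, -0.3139, 0.0648]
tcp_rot: [3.141, 0.0, 1.659]
ft_force: [0.8, -0.1, -0.5]
grip_width: 0.0668
```

View pics/sc_q1.png

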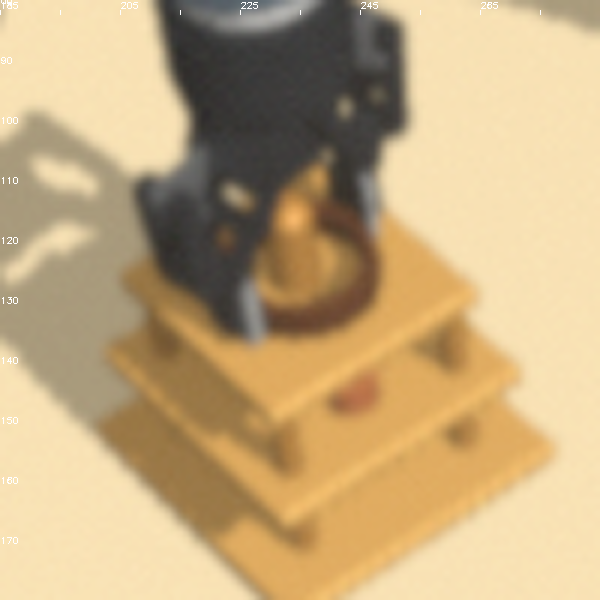

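The bangle is round the post and close above the deck. Lower the last few mm.

```bash
python3 -m handwheel '[[0.06,0,0,-0.001,0,0,0],[0.06,0,0,-0.002,0,0,0],[0.06,0,0,-0.003,0,0,0],[0.06,0,0,-0.003,0,0,0]]'
```

```text
clock: 30.85
position: [0.4927, -0.314, 0.064]
tcp_rot: [3.141, 0.001, 1.659]
ft_force: [-4.4, 3.6, 17.9]
grip_width: 0.0664
```

```bash
python3 -m handwheel '[[0.06,0,0,0.002,0,0,0],[0.07,0,0,0.0025,0,0,0],[0.0854,0,0,0.003,0,0,0],[0.0854,0,0,0.003,0,0,0],[0.0854,0,0,0.003,0,0,0],[0.0854,0,0,0.01,0,0,0],[0.0854,0,0,0.03,0,0,0],[0.0854,0,0,0.06,0,0,0],[0.0854,0,0,0.09,0,0,0],[0.0854,0,0,0.11,0,0,0],[0.0854,0.005,0.02,0.11,0,0,0],[0.0854,0.01,0.05,0.11,0,0,0],[0.0854,0.015,0.09,0.11,0,0,0],[0.0854,0.025,0.13,0.11,0,0,0],[0.0854,0.035,0.165,0.11,0,0,0],[0.0854,0.045,0.195,0.11,0,0,0],[0.0854,0.05,0.21,0.11,0,0,0],[0.0854,0.05,0.21,0.11,0,0,0]]'
python3 - <<'E'
from h import *
for n in("scene","top"):
    im=grab(n,"r"); im=np.clip(im.astype(float)*1.4,0,255).astype(np.uint8)
    crop(im,185,80,190,170,4,"pics/sc_r.png") if n=="scene" else crop(im,280,190,290,120,2.7,"pics/top_r.png")
E
```

```text
clock: 32.65
position: [0.5429, -0.1022, 0.1721]
tcp_rot: [3.141, 0.0, 1.661]
ft_force: [-0.1, -0.2, -0.3]
grip_width: 0.0857
```

View pics/sc_r.png

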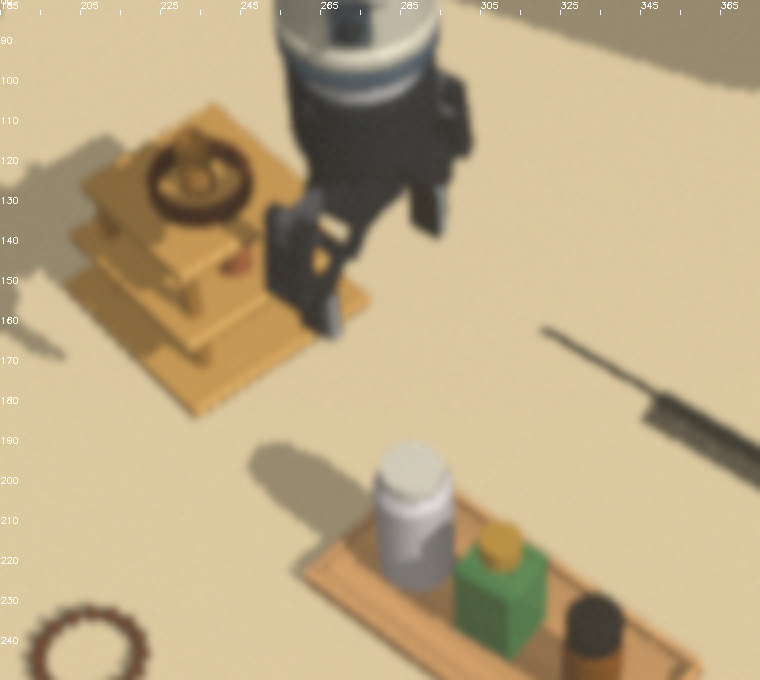

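View pics/top_r.png

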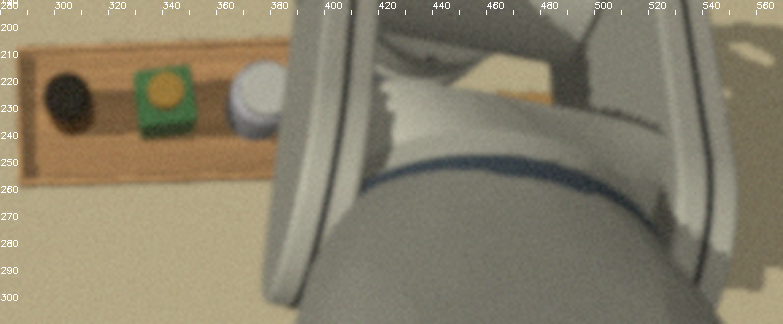

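The bangle lies flat round the post at scene (235,125). Next the can: go above it at (0.562, -0.064) and descend.

```bash
python3 -m handwheel '[[0.0854,0.01,0.02,0,0,0,0],[0.0854,0.02,0.0397,0,0,0,0],[0.0854,0.02,0.0397,0,0,0,0],[0.0854,0.02,0.0397,-0.03,0,0,0],[0.0854,0.02,0.0397,-0.06,0,0,0],[0.0854,0.02,0.0397,-0.09,0,0,0],[0.0854,0.02,0.0397,-0.115,0,0,0],[0.0854,0.02,0.0397,-0.135,0,0,0],[0.0854,0.02,0.0397,-0.147,0,0,0],[0.0854,0.02,0.0397,-0.15,0,0,0],[0.0854,0.02,0.0397,-0.15,0,0,0]]'
python3 - <<'E'
from h import *
for n in("scene","top"):
    im=grab(n,"s"); im=np.clip(im.astype(float)*1.4,0,255).astype(np.uint8)
    crop(im,250,130,120,130,5,"pics/sc_s.png") if n=="scene" else crop(im,280,190,290,120,2.7,"pics/top_s.png")
E
```

```text
clock: 33.85
position: [0.5623, -0.0647, 0.0219]
tcp_rot: [-3.141, 0.0, 1.658]
ft_force: [-1.0, -0.2, 0.1]
grip_width: 0.0856
```

View pics/sc_s.png

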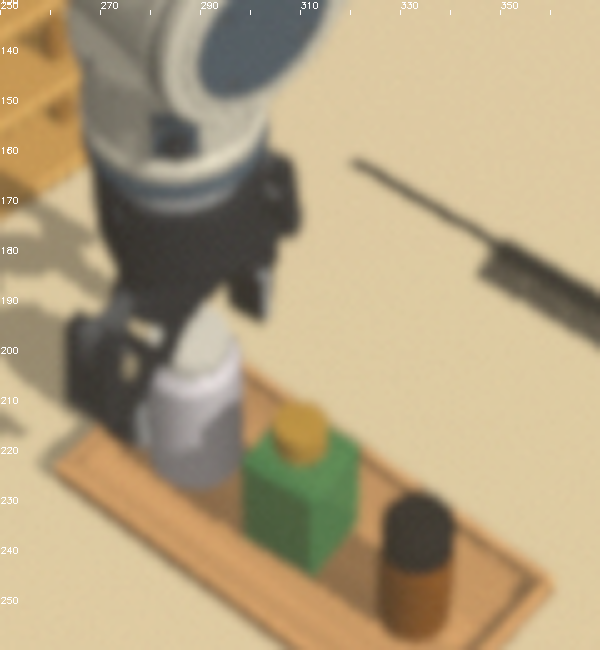

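View pics/top_s.png

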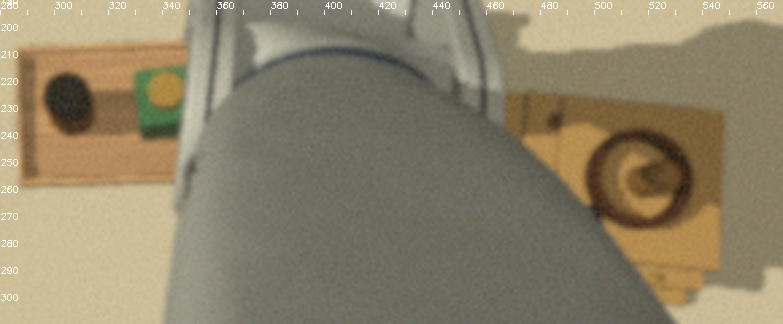

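```bash
python3 -m handwheel '[[0.04,0,0,0,0,0,0],[0.04,0,0,0,0,0,0],[0.04,0,0,0,0,0,0],[0.04,0,0,0,0,0,0],[0.04,0,0,0,0,0,0],[0.04,0,0,0,0,0,0],[0.04,0,0,0.01,0,0,0],[0.04,0,0,0.03,0,0,0],[0.04,0,0,0.06,0,0,0],[0.04,0,0,0.09,0,0,0],[0.04,0,0,0.115,0,0,0],[0.04,0,0,0.125,0,0,0]]' 35
python3 -m handwheel '[[0.04,-0.001,0.01,0,0,0,0],[0.04,-0.004,0.03,0,0,0,0],[0.04,-0.008,0.06,0,0,0,0],[0.04,-0.014,0.095,0,0,0,0],[0.04,-0.019,0.13,0,0,0,0],[0.04,-0.024,0.165,0,0,0,0],[0.04,-0.029,0.2,0,0,0,0],[0.04,-0.034,0.235,0,0,0,0],[0.04,-0.039,0.27,0,0,0,0],[0.04,-0.043,0.295,0,0,0,0],[0.04,-0.0445,0.305,0,0,0,0],[0.04,-0.0445,0.305,0,0,0,0],[0.04,-0.0445,0.305,-0.02,0,0,0],[0.04,-0.0445,0.305,-0.05,0,0,0],[0.04,-0.0445,0.305,-0.08,0,0,0],[0.04,-0.0445,0.305,-0.1,0,0,0],[0.04,-0.0445,0.305,-0.11,0,0,0],[0.04,-0.0445,0.305,-0.115,0,0,0],[0.04,-0.0445,0.305,-0.115,0,0,0]]'
```

```text
clock: 35.15
position: [0.5638, -0.0642, 0.1499]
tcp_rot: [3.137, 0.001, 1.659]
ft_force: [-0.3, 0.4, -1.3]
grip_width: 0.0468
clock: 37.05
position: [0.5178, 0.2404, 0.0316]
tcp_rot: [-3.141, 0.0, 1.658]
ft_force: [0.1, -0.1, -1.7]
grip_width: 0.0469
```

```bash
python3 -m handwheel '[[0.04,0,0,-0.002,0,0,0],[0.04,0,0,-0.0035,0,0,0],[0.04,0,0,-0.0043,0,0,0],[0.04,0,0,-0.005,0,0,0],[0.04,0,0,-0.005,0,0,0]]'
```

```text
clock: 37.55
position: [0.5182, 0.2413, 0.0277]
tcp_rot: [3.141, -0.0, 1.659]
ft_force: [-1.2, -0.3, 5.2]
grip_width: 0.0468
```

```bash
python3 -m handwheel '[[0.06,0,0,0,0,0,0],[0.0854,0,0,0,0,0,0],[0.0854,0,0,0,0,0,0],[0.0854,0,0,0,0,0,0],[0.0854,0,0,0.02,0,0,0],[0.0854,0,0,0.05,0,0,0],[0.0854,0,0,0.09,0,0,0],[0.0854,0,0,0.125,0,0,0],[0.0854,0,0,0.145,0,0,0],[0.0854,0.007,-0.04,0.145,0,0,0],[0.0854,0.015,-0.08,0.145,0,0,0],[0.0854,0.022,-0.12,0.145,0,0,0],[0.0854,0.03,-0.16,0.145,0,0,0],[0.0854,0.037,-0.2,0.145,0,0,0],[0.0854,0.0435,-0.228,0.145,0,0,0],[0.0854,0.0445,-0.2345,0.145,0,0,0],[0.0854,0.0445,-0.2345,0.145,0,0,0]]'
cat >> h.py <<'E'
def over(n,tag,out,b,s,curves):
    im=cv2.imread(f"pics/{n}_{tag}.png"); im=np.clip(im.astype(float)*1.6,0,255).astype(np.uint8)
    c=cv2.resize(im[b[1]:b[1]+b[3],b[0]:b[0]+b[2]],None,fx=s,fy=s,interpolation=cv2.INTER_CUBIC)
    for p,col in curves:
        q=((proj(n,p)-[b[0],b[1]]+.5)*s-.5).round().astype(np.int32); cv2.polylines(c,[q],True,col,1)
    cv2.imwrite(out,c)
def poly(c,r,z,k,a0): 
    a=a0+np.arange(k)*2*np.pi/k; return np.c_[c[0]+r*np.cos(a),c[1]+r*np.sin(a),np.full(k,z)]
Y=np.radians(5.1); RD=(.5073,.3545); SQ=(.4794,.2945); HX=(.5175,.2406)
R_=(0,0,255);G_=(0,255,0);B_=(255,128,0)
COAST=[(circ(RD,.025,.010),B_),(poly(SQ,.03677,.010,4,Y+np.pi/4),B_),(poly(HX,.033,.010,6,Y),B_)]
CAN=[(circ(HX,.019,.108),R_),(circ(HX,.024,.010),G_),(circ(HX,.024,.090),G_)]
FL=[(circ(SQ,.013,.104),R_),(poly(SQ,.0297,.080,4,Y+np.pi/4),G_),(poly(SQ,.0297,.010,4,Y+np.pi/4),G_)]
RO=[(circ(RD,.0175,.090),R_),(circ(RD,.018,.010),G_)]
E
python3 - <<'E'
from h import *
for n,b in(("scene",(355,240,130,115)),("top",(145,195,115,110))):
    grab(n,"t"); over(n,"t",f"pics/{n}_t2.png",b,5.2,COAST+CAN)
E
```

```text
clock: 39.25
position: [0.5623, 0.0058, 0.1717]
tcp_rot: [-3.141, -0.0, 1.657]
ft_force: [-0.0, -0.2, -0.2]
grip_width: 0.0852
```

View pics/scene_t2.png

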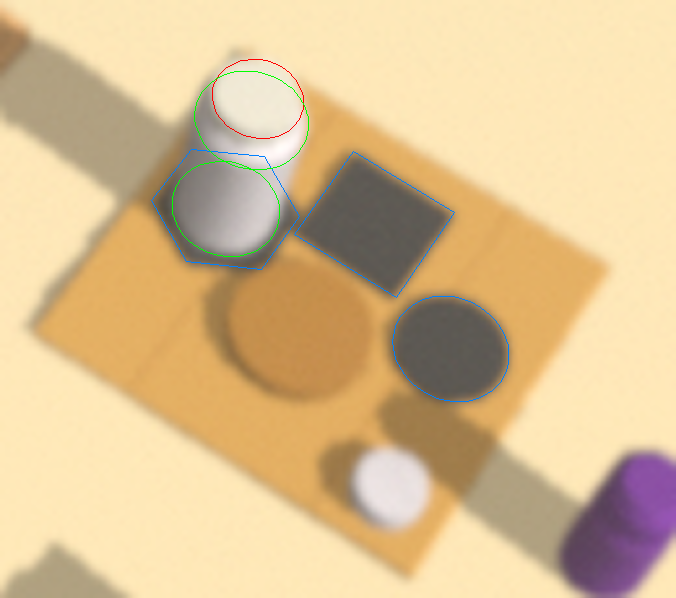

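View pics/top_t2.png

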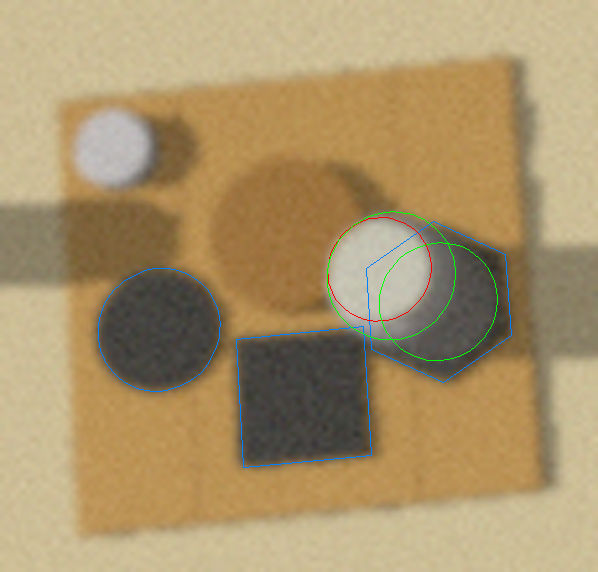

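The can stands centred on the hex coaster: the overlay matches within about 1 mm, and the balm hasn't moved. Flask next.

```bash
python3 -m handwheel '[[0.0854,0,0,-0.03,0,0,0],[0.0854,0,0,-0.06,0,0,0],[0.0854,0,0,-0.09,0,0,0],[0.0854,0,0,-0.12,0,0,0],[0.0854,0,0,-0.14,0,0,0],[0.0854,0,0,-0.151,0,0,0],[0.0854,0,0,-0.155,0,0,0],[0.0854,0,0,-0.155,0,0,0],[0.033,0,0,-0.155,0,0,0],[0.033,0,0,-0.155,0,0,0],[0.033,0,0,-0.155,0,0,0],[0.033,0,0,-0.155,0,0,0],[0.033,0,0,-0.155,0,0,0],[0.033,0,0,-0.155,0,0,0],[0.033,0,0,-0.155,0,0,0]]' 40
```

```text
clock: 40.85
position: [0.5628, 0.0064, 0.0179]
tcp_rot: [3.14, 0.0, 1.659]
ft_force: [-1.5, 0.0, 6.0]
grip_width: 0.0413
```

```bash
python3 -m handwheel '[[0.033,0,0,0.01,0,0,0],[0.033,0,0,0.03,0,0,0],[0.033,0,0,0.06,0,0,0],[0.033,0,0,0.09,0,0,0],[0.033,0,0,0.12,0,0,0],[0.033,0,0,0.135,0,0,0],[0.033,-0.003,0.01,0.135,0,0,0],[0.033,-0.009,0.03,0.135,0,0,0],[0.033,-0.018,0.06,0.135,0,0,0],[0.033,-0.027,0.095,0.135,0,0,0],[0.033,-0.037,0.13,0.135,0,0,0],[0.033,-0.047,0.165,0.135,0,0,0],[0.033,-0.057,0.2,0.135,0,0,0],[0.033,-0.067,0.235,0.135,0,0,0],[0.033,-0.075,0.262,0.135,0,0,0],[0.033,-0.081,0.282,0.135,0,0,0],[0.033,-0.0826,0.2885,0.135,0,0,0],[0.033,-0.0826,0.2885,0.135,0,0,0],[0.033,-0.0826,0.2885,0.12,0,0,0],[0.033,-0.0826,0.2885,0.1,0,0,0]]'
python3 -m handwheel '[[0.033,0,0,-0.025,0,0,0],[0.033,0,0,-0.05,0,0,0],[0.033,0,0,-0.07,0,0,0],[0.033,0,0,-0.083,0,0,0],[0.033,0,0,-0.09,0,0,0],[0.033,0,0,-0.093,0,0,0],[0.033,0,0,-0.094,0,0,0],[0.033,0,0,-0.094,0,0,0]]'
```

```text
clock: 42.85
position: [0.4804, 0.2945, 0.117]
tcp_rot: [3.14, -0.001, 1.658]
ft_force: [0.0, -0.4, -1.3]
grip_width: 0.0415
clock: 43.65
position: [0.4802, 0.2952, 0.0235]
tcp_rot: [3.141, -0.001, 1.659]
ft_force: [0.7, -0.1, -1.6]
grip_width: 0.0414
```

```bash
python3 -m handwheel '[[0.033,-0.0004,-0.0004,-0.0008,0,0,0],[0.033,-0.0004,-0.0004,-0.0015,0,0,0],[0.033,-0.0004,-0.0004,-0.0015,0,0,0]]'
```

```text
clock: 43.95
position: [0.48, 0.2952, 0.0229]
tcp_rot: [3.14, -0.001, 1.659]
ft_force: [-2.4, -0.5, 8.5]
grip_width: 0.0414
```

```bash
python3 -m handwheel '[[0.06,0,0,0,0,0,0],[0.0854,0,0,0,0,0,0],[0.0854,0,0,0,0,0,0],[0.0854,0,0,0,0,0,0],[0.0854,0,0,0.02,0,0,0],[0.0854,0,0,0.05,0,0,0],[0.0854,0,0,0.09,0,0,0],[0.0854,0,0,0.13,0,0,0],[0.0854,0,0,0.15,0,0,0],[0.0854,0.015,-0.04,0.15,0,0,0],[0.0854,0.03,-0.08,0.15,0,0,0],[0.0854,0.046,-0.12,0.15,0,0,0],[0.0854,0.061,-0.16,0.15,0,0,0],[0.0854,0.075,-0.195,0.15,0,0,0],[0.0854,0.082,-0.214,0.15,0,0,0],[0.0854,0.083,-0.2185,0.15,0,0,0],[0.0854,0.083,-0.2185,0.15,0,0,0]]'
python3 - <<'E'
from h import *
for n,b in(("scene",(355,240,130,115)),("top",(145,195,115,110))):
    grab(n,"u"); over(n,"u",f"pics/{n}_u2.png",b,5.2,COAST+CAN+FL)
E
```

```text
clock: 45.65
position: [0.5622, 0.0756, 0.1711]
tcp_rot: [-3.141, -0.0, 1.657]
ft_force: [0.4, 0.4, 0.0]
grip_width: 0.0856
```

View pics/scene_u2.png

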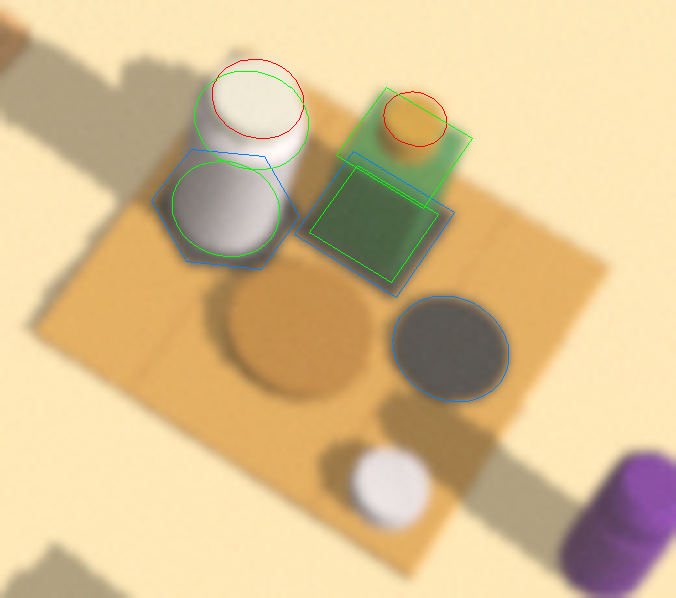

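View pics/top_u2.png

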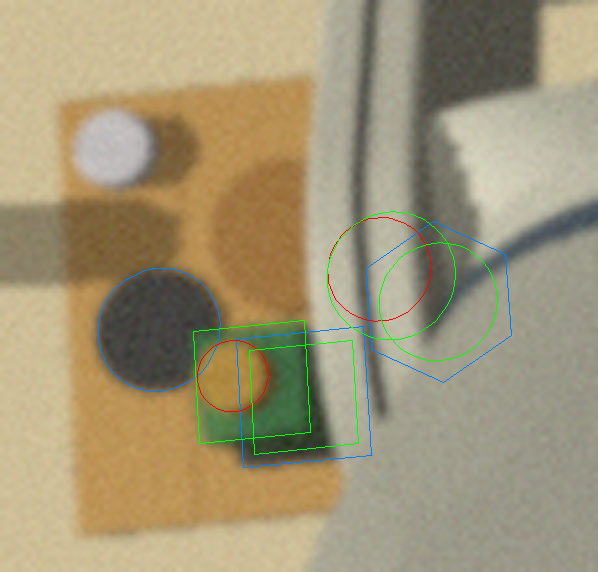

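The flask is aligned within 1–2 mm. Roll-on next, gripped lower this time.

```bash
python3 -m handwheel '[[0.0854,0,0,-0.03,0,0,0],[0.0854,0,0,-0.06,0,0,0],[0.0854,0,0,-0.09,0,0,0],[0.0854,0,0,-0.12,0,0,0],[0.0854,0,0,-0.14,0,0,0],[0.0854,0,0,-0.149,0,0,0],[0.0854,0,0,-0.152,0,0,0],[0.0854,0,0,-0.152,0,0,0],[0.028,0,0,-0.152,0,0,0],[0.028,0,0,-0.152,0,0,0],[0.028,0,0,-0.152,0,0,0],[0.028,0,0,-0.152,0,0,0],[0.028,0,0,-0.152,0,0,0],[0.028,0,0,-0.152,0,0,0],[0.028,0,0,-0.152,0,0,0],[0.028,0,0,-0.152,0,0,0]]' 35
```

```text
clock: 47.35
position: [0.5624, 0.076, 0.0201]
tcp_rot: [3.141, -0.0, 1.659]
ft_force: [-1.7, -0.3, 5.6]
grip_width: 0.0339
```

```bash
python3 -m handwheel '[[0.028,0,0,0.01,0,0,0],[0.028,0,0,0.03,0,0,0],[0.028,0,0,0.06,0,0,0],[0.028,0,0,0.09,0,0,0],[0.028,0,0,0.12,0,0,0],[0.028,0,0,0.135,0,0,0],[0.028,-0.002,0.01,0.135,0,0,0],[0.028,-0.006,0.03,0.135,0,0,0],[0.028,-0.012,0.06,0.135,0,0,0],[0.028,-0.018,0.095,0.135,0,0,0],[0.028,-0.025,0.13,0.135,0,0,0],[0.028,-0.032,0.165,0.135,0,0,0],[0.028,-0.039,0.2,0.135,0,0,0],[0.028,-0.045,0.232,0.135,0,0,0],[0.028,-0.051,0.258,0.135,0,0,0],[0.028,-0.054,0.274,0.135,0,0,0],[0.028,-0.055,0.279,0.135,0,0,0],[0.028,-0.055,0.279,0.135,0,0,0],[0.028,-0.055,0.279,0.12,0,0,0],[0.028,-0.055,0.279,0.1,0,0,0]]'
python3 -m handwheel '[[0.028,0,0,-0.025,0,0,0],[0.028,0,0,-0.05,0,0,0],[0.028,0,0,-0.07,0,0,0],[0.028,0,0,-0.083,0,0,0],[0.028,0,0,-0.09,0,0,0],[0.028,0,0,-0.093,0,0,0],[0.028,0,0,-0.094,0,0,0],[0.028,0,0,-0.094,0,0,0]]'
```

```text
clock: 49.35
position: [0.5082, 0.3542, 0.1191]
tcp_rot: [3.14, -0.001, 1.658]
ft_force: [0.4, 0.2, -1.2]
grip_width: 0.0335
clock: 50.15
position: [0.5078, 0.3554, 0.026]
tcp_rot: [3.14, -0.001, 1.659]
ft_force: [-0.2, -0.6, -0.9]
grip_width: 0.0339
```

```bash
python3 -m handwheel '[[0.028,-0.0003,-0.0004,-0.0008,0,0,0],[0.028,-0.0003,-0.0004,-0.0015,0,0,0],[0.028,-0.0003,-0.0004,-0.0015,0,0,0]]'
```

```text
clock: 50.45
position: [0.5076, 0.3552, 0.0251]
tcp_rot: [3.14, -0.001, 1.659]
ft_force: [-1.3, -1.6, 5.1]
grip_width: 0.0339
```

```bash
python3 -m handwheel '[[0.06,0,0,0,0,0,0],[0.0854,0,0,0,0,0,0],[0.0854,0,0,0,0,0,0],[0.0854,0,0,0,0,0,0],[0.0854,0,0,0.02,0,0,0],[0.0854,0,0,0.05,0,0,0],[0.0854,0,0,0.09,0,0,0],[0.0854,0,0,0.13,0,0,0],[0.0854,0,0,0.16,0,0,0],[0.0854,-0.02,0.02,0.17,0,0,0],[0.0854,-0.05,0.05,0.17,0,0,0],[0.0854,-0.08,0.08,0.17,0,0,0],[0.0854,-0.11,0.11,0.17,0,0,0],[0.0854,-0.14,0.14,0.17,0,0,0],[0.0854,-0.17,0.165,0.17,0,0,0],[0.0854,-0.19,0.18,0.17,0,0,0],[0.0854,-0.2,0.19,0.17,0,0,0],[0.0854,-0.2,0.19,0.17,0,0,0],[0.0854,-0.2,0.19,0.17,0,0,0]]'
python3 - <<'E'
from h import *
for n,b in(("scene",(355,240,130,115)),("top",(145,195,115,110))):
    im=grab(n,"v"); over(n,"v",f"pics/{n}_v2.png",b,5.2,COAST+CAN+FL+RO)
    crop(np.clip(im*1.5,0,255).astype(np.uint8),*b,5.2,f"pics/{n}_v3.png")
BG=[(circ((.492,-.314),.034,.124),G_),(circ((.492,-.314),.027,.124),G_),(circ((.492,-.314),.034,.108),R_),(circ((.492,-.314),.011,.108),B_)]
over("scene","v","pics/sc_v4.png",(185,80,100,100),6,BG); over("top","v","pics/top_v4.png",(450,210,110,95),6,BG)
E
```

```text
clock: 52.35
position: [0.3076, 0.5442, 0.1937]
tcp_rot: [3.141, 0.001, 1.659]
ft_force: [-0.6, -0.7, 0.3]
grip_width: 0.0856
```

View pics/scene_v2.png

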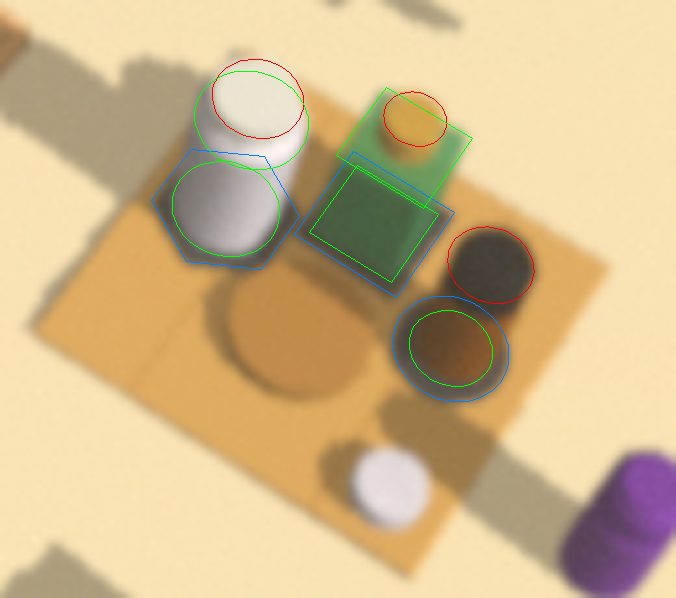

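View pics/top_v2.png

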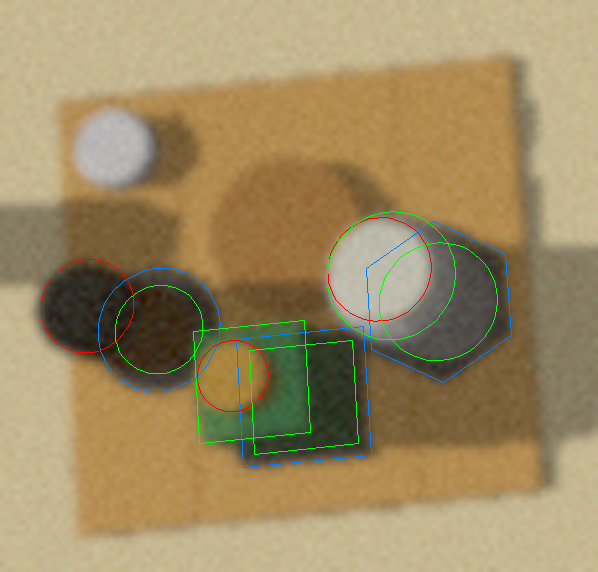

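View pics/scene_v3.png

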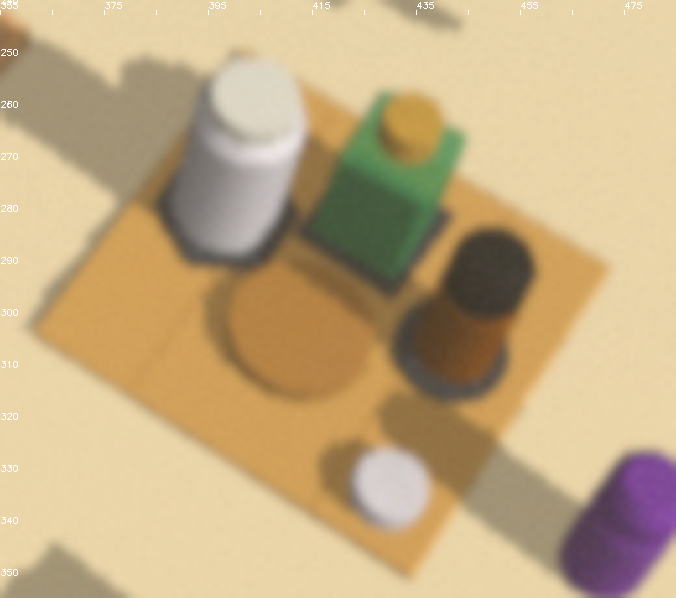

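View pics/sc_v4.png

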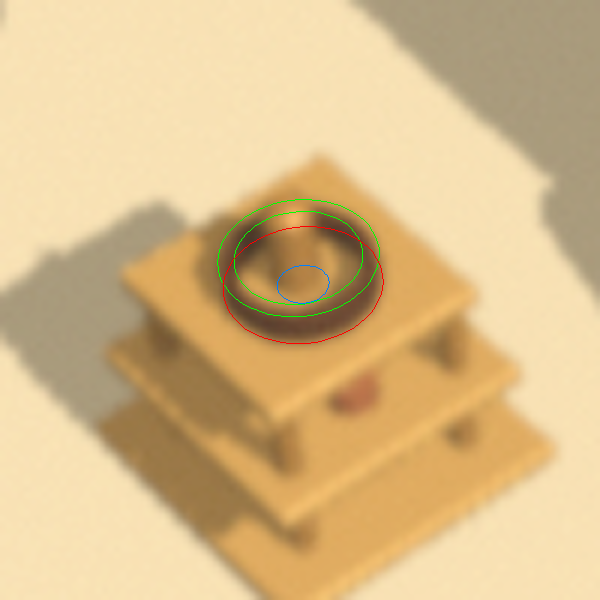

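View pics/top_v4.png

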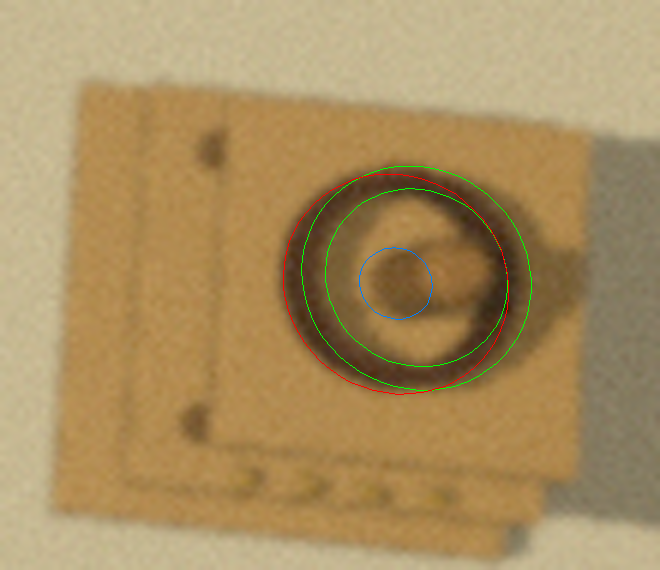

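Everything checks out: all three bottles are upright on their coasters within about 1–2 mm, the bangle is flat round the post, and the balm tin is at its original pixels. Handing in.

Run:
```python
from rig import status,arm
s=status.observe(); print(s["clock"],s["position"],s["ft_force"]); print(arm.close_job())
```

```text
52.45 [0.3081409  0.54386438 0.19372374] [-0.24156088 -0.07237525 -0.19731043]
the job is handed in; nothing more can be done
None
```

The job is done and handed in at 52.5 s of the allowed 138 s. I stood all three bottles in the tray, lowered the bangle over the post, then put each bottle back on its own coaster, in the order asked.

**Last checks:** model outlines laid over both camera pictures show:
- **Bottles:** all three are upright and centred to within about 1–2 mm. The flask looks about 1 mm off in the scene view but centred in the top view.
- **Bangle:** it lies flat on the top deck, round the post.
- **Balm tin:** it is at the same place in the pictures as at the start.
- **Robot:** the gripper was clear of everything, and the wrist force read about zero.

**What disagreed:** the real fingertips sat about 35–50 mm higher than the reported tool position implied.
- **Flask:** my first grip closed on its cap. I opened, went lower and gripped the glass body before lifting.
- **Roll-on:** it was held by its rounded cap on the way to the tray, and was carried without tipping.
- **Bangle:** at the deck the wrist force reached 18 N, with the bangle's underside calculated about 2 mm above the deck. The fingertips may have touched first, but it lay flat after release.

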